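# Weigh the pear-shaped soap on the ledge balance

## Robot

A 7-joint arm with a two-finger parallel gripper is mounted at the origin on the work surface. World frame = base frame: x ahead of the robot, y to its left, z up, the work surface at z = 0. Lengths are in m, angles in rad, forces in N, time in s.
With the tool pointing down it reaches from about 0.4 to 0.85 m from the base axis. Payload 4.5 kg.
Tool frame: the origin (TCP) lies at the very end of the fingers, on their centre line; the grasp point (between the pads) lies 19 mm behind it (r.grip_depth is the distance from the TCP to the grasp point, in m); z points along the fingers, x is the direction in which the jaws open and shut, and the axes are right-handed (so a half turn about z gives the same grasp; the last joint's range is limited). The gripper opens to 88 mm and grips with 3 to 60 N. Pads are 18 mm wide; open, the fingers measure 123 mm over their backs; the gripper's body (75 mm by 187 mm) begins 45 mm behind the grasp point.
Start: joints at [1.143, 0.689, -0.195, 1.565, 0.157, 0.902, -0.215], TCP at [0.279, -0.56, 0.239] pointing down, gripper open.
Joint ranges: [-3.01, 3.01], [-0.46, 2.08], [-1.47, 1.51], [0.13, 2.56], [-1, 4.14], [0.04, 2.09], [-2.66, 2.66]. Speed limits (rad/s): [2.57, 2.57, 3.14, 3.14, 3.14, 3.14, 3.14].

## Interface

Orientations are given as a unit quaternion [x, y, z, w].
In Python, from plant import r gives the robot as it stands. The module is installed in compiled form; this text tells all that it offers.
- The arm moves only by the shell command python3 -m jog 'ROWS' [FORCE]. ROWS is JSON, a list of rows, each a list of 5 numbers: the shift along the tool's x, y, z in units of 1 m (1.0 is 1 m), then the turn about the tool's z in units of 360 degrees (1.0 is 360 degrees), then the closure, from 0 (fully open) to 1 (shut). In form: [[dx, dy, dz, yaw, fingers], ...]. A call has 1 to 20 rows; each row shifts and turns the commanded pose from where the row before left it, along the tool's axes as they then stand; what a row does not reach is not made up. A row lasts 1/10 s, in which the tool goes at most 50 mm and 8.59 degrees, less where a joint would pass 70% of its speed; a pose out of reach is approached as far as the arm can. A call with a number of a shift or a turn outside -1 to 1 is refused whole. A call with a gripper value outside its range is refused whole. The fingers move at their own pace and stop on an object; FORCE is the grip in N (left out, the last holds). Time passes only in rows, so rows that do not move let the fingers close. It gives the time, the measured TCP pose, the force and the opening at its end, in the units of the state.
- r.get_state(): the state, without advancing time (a new reading comes with each control period).
- r.snapshot(name): name is "side" or "top"; returns the picture (420x560x3 uint8, red, green, blue); there is no depth.
- r.get_calibration(name): a dict with "mtx" (3x3 intrinsics, pixels), "dist" ([k1, k2, p1, p2, k3] as OpenCV has them; the pictures are not rectified), "R" (3x3) and "t" (3): a world point X has camera coordinates R X + t. Camera axes: x right, y down, z forward; pixel columns grow to the right and rows downward; lengths in m; the calibration is good to about 2 mm. A picture is of the moment at which its call begins. get_calibration takes no time and is no camera call.
- r.finish_job(): hands the job in, once; it reports no verdict.
Trained networks look in the newest picture that a camera, given by its name, has taken for a name from the list of things; names that differ only in an ending like _2 or _b are one class to them, and where a whole thing is asked for, a point or a joint stands for the part that bears it (a point fixed in the world has none). Each returns a list of dicts, best first, with "score" (0 to 1); they miss things now and then, are a little off and sometimes report something else, mostly with a low value. They report only what shows in the picture. A call takes as long as a camera call. They do not tell look-alikes from the thing itself.
- r.cut_out(thing, camera): "pixels" (420x560 bool, what is visible of it) and "rect" ([left, top, right, bottom] in pixels, round what is visible of it).
The state is a dict: "clock": time; "q": joint angles; "qd": joint speeds; "joint_torque": joint torques, N m; "tool_pos": TCP position; "eef_rot": TCP orientation; "contact_force": force on the tool from outside, world axes, zero at the start; "moment": the same for the moment, N m; "opening": opening from 0.0 (shut) to 1.0 (fully open).
Only numpy, scipy, OpenCV 4.12 (cv2) and the standard library are available. Lean on these libraries where they do the work, as an engineer would, in place of code of your own. Each camera call takes 0.05 s, during which the arm holds its last target.

## Task

Weigh the pear-shaped soap: lift it out of its cup and stand it upright, round end down, in the ring on the balance's left pan, and let go. Then slide the wider of the two weights (without lifting it) from the steel shelf until it is wholly on the right pan, and push the sliding poise along the front bar until the beam comes to rest level. Do not disturb the narrower weight, the empty cup or the wooden spoon.

Things in the scene. Friction and masses are not known exactly. Their poses are not given: they have to be found in the camera images.
- soap_mid (a point): Pear-shaped soap, 105 mm tall: a 72 mm ball below, a straight neck of 34 mm diameter above; 184 to 216 g, not known exactly. Loose, sits upright in the mouth of one of two white cups. The point is on its axis, 52 mm above its lowest point; z runs up the axis. The straight neck reaches from 26 to 49 mm above this point; the ball's centre is 16 mm below it.
- cup_full_rim (a point): Centre of the mouth of the white melamine cup that holds the soap (68 mm diameter at the rim, 70 mm tall, loose).
- cup_empty_rim (a point): Centre of the mouth of the other cup, the same but empty; a bystander. The two cups may have changed places.
- ring_seat (a point): Centre of the top of the steel ring fixed on the left (+y) pan: 66 mm outside, 54 mm inside diameter, 20 mm tall. A soap standing in it has its soap_mid point 39 mm above this point. The point moves up and down with the pan and is 110 mm to the left of the balance's middle.
- pan_right (a point): Centre of the top of the right (-y) pan, a flat rimless steel platform, 150 mm (x, away from the robot) by 110 mm (y, to the left); z up. The left pan's centre is 220 mm to its left. Both pans stay horizontal and move only up and down, 13 mm either way from level; where a load lies on a pan does not matter. The axes give the yaw of the whole balance and shelf (up to 0.15 rad).
- shelf (a point): Centre of the top face of the steel loading shelf to the right of the right pan, 180 mm (x) by 165 mm (y), fixed, no rim; same axes as pan_right. Its top is 115 mm above the ledge, 1.5 mm above the right pan when that is at its upper stop; the gap to the pan's edge is 4 mm. It is 141.5 mm from the right pan's centre.
- weight_wide_mid (a point): The wider aluminium weight, 150 g, loose on the shelf: a disc of 64 mm diameter, 20 mm tall, with a knob (22 mm diameter, top 38 mm above the shelf). The point is the disc's centre, 10 mm above its underside. The two weights stand side by side, about 84 mm apart along the shelf's x, and may have changed places.
- weight_narrow_mid (a point): The narrower aluminium weight, 80 g, a disc of 44 mm diameter and 20 mm tall with the same knob; a bystander that stays on the shelf. The point is the disc's centre.
- beam (a joint): Tilt of the beam, rad: 0 level, positive when the right pan is down (left up), stops at -0.12 and +0.12. The right pan is 0.110 m times this below level, the left pan as much above. A small difference in load gives a small steady tilt, about 0.0065 rad per g; it settles in about 1.5 s. A steel pointer on the far side shows it against a fixed notch.
- poise (a joint): Place of the sliding poise on its bar, m: 0 at the left end, 0.110 at the right end; it stays where pushed (about 0.4 N). Each mm to the right adds 0.8 g to the right side (about 0.0053 rad of tilt when off the stops). With empty pans and the poise at 0 the beam is level. Pushing it also tilts the beam for the moment: the true tilt shows once it is left alone.
- poise_tab (a point): The poise's upright steel tab, 30 mm deep (x), 12 mm thick (y), free from 27 mm below to 17 mm above this point. It rides on the front bar, 98 mm to the robot's side of the line through the pan centres, and runs parallel to the balance's y; midway of its travel (joint 0.055) it is opposite the middle between the pans. The point is 135 mm above the ledge when level.
- spoon: Wooden stirring spoon, 200 mm long, lying on the ledge at the front right; a bystander.
Things that resemble listed ones, but are neither listed nor needed, are in the scene too. What is shaped like the part that bears weight_wide_mid but yellow is not meant.

How it is judged:
On the way, in this order (a step that is already met when the one before it is completed fails the run):
1. the soap stands upright in the ring on the left pan, let go (horizontal distance between soap_mid and ring_seat below 0.015 m and z of soap_mid in the frame of ring_seat between 0.032 and 0.046 m and angle between soap_mid's own z axis and vertical below 0.25 rad and contact force between soap and the fingers below 0.2 N), for 0.3 s.
2. the wider weight has been slid wholly onto the right pan (x of weight_wide_mid in the frame of pan_right between -0.055 and 0.055 m and y of weight_wide_mid in the frame of pan_right between -0.031 and 0.031 m and z of weight_wide_mid in the frame of pan_right below 0.02 m), for 0.2 s.
3. the beam rests level (value of joint beam between -0.035 and 0.035 rad and velocity of joint beam between -0.1 and 0.1 rad/s), for 0.3 s.
At the end, for the whole second after the job is handed in: Soap seated in the left ring within 15 mm of its axis, upright within 0.25 rad; wider weight flat on the right pan, overhanging 8 mm at most (12 mm front or back); beam at rest within 0.035 rad of level; narrower weight within 20 mm of its start (all of step 2 and all of step 3 and horizontal distance between soap_mid and ring_seat below 0.015 m and z of soap_mid in the frame of ring_seat between 0.032 and 0.046 m and angle between soap_mid's own z axis and vertical below 0.25 rad and z of weight_wide_mid in the frame of pan_right above 0 m and distance of weight_narrow_mid from where it was at the start of the episode below 0.02 m); the robot touches nothing.
It fails at once if the wider weight is lifted more than 20 mm (z of weight_wide_mid in the frame of shelf above 0.03 m).
It fails at once if the narrower weight is disturbed (over 20 mm) (distance of weight_narrow_mid from where it was at the start of the episode above 0.02 m).
It fails at once if the empty cup or the spoon is disturbed (over 40 mm) (distance of any of cup_empty_rim, spoon from where it was at the start of the episode above 0.04 m).
It also fails if it takes over 72 s, if anything falls off the work surface, if the arm or the gripper's body presses on something with over 40 N, if the wrist force passes 120 N, or if a joint passes its speed limit or range.

## Working session

There is one attempt and no reset: what is moved stays moved. The work goes in short steps, Python scripts to look and compute and a shell command to move; the robot and the scene stay as the last step left them, time stands still between calls to the robot, and variables do not carry over. Pictures are saved under pics/ and viewed, and the job is handed in when it is done.

```bash
mkdir -p pics
python3 - <<'E'
from plant import r
import cv2
s=r.get_state()
print(s)
for n in("side","top"):
    im=r.snapshot(n); cv2.imwrite(f"pics/{n}0.png",cv2.cvtColor(im,cv2.COLOR_RGB2BGR))
    c=r.get_calibration(n); print(n,c)
    for th in ["soap_mid","cup_full_rim","ring_seat","pan_right","shelf","weight_wide_mid","weight_narrow_mid","poise_tab","beam","poise","spoon"]:
        try:
            for d in r.cut_out(th,n)[:4]: print(th,round(d["score"],2),d["rect"],d["pixels"].sum())
        except Exception as e: print(th,e)
E
```

```text
{'clock': 0.0, 'q': array([ 1.14275034,  0.69002633, -0.19451355,  1.56635575,  0.15730132,
        0.90249409, -0.2150865 ]), 'qd': array([ 1.37666357e-04, -1.21441377e-03, -2.25280531e-04, -2.13209888e-04,
        2.17491547e-04,  2.61839043e-04,  3.70847685e-05]), 'joint_torque': array([ 4.14246288e-04, -5.27559721e+01, -1.26613598e+00, -1.53432387e+01,
       -5.26123226e-02,  6.59403144e-03,  1.37536827e-04]), 'tool_pos': array([ 0.27816875, -0.55896556,  0.23788048]), 'eef_rot': array([ 8.50202779e-01, -5.26454500e-01, -8.37284532e-04, -4.39610898e-04]), 'contact_force': array([-0.19724818, -0.04354192, -0.35933399]), 'moment': array([-0.01222609, -0.02952947,  0.00980413]), 'opening': 1.0004222729989147}
side {'mtx': array([[487.31320063,   0.        , 279.28971646],
       [  0.        , 487.31320063, 200.50839679],
       [  0.        ,   0.        ,   1.        ]]), 'dist': array([-0.10224766,  0.        ,  0.        ,  0.        ,  0.        ]), 'R': array([[-0.85940555, -0.51121948,  0.00876044],
       [-0.36867158,  0.60771622, -0.70339339],
       [ 0.35426454, -0.6077
[... 1320 characters left out ...]
.93616579])}
soap_mid 0.74 [156.4, 226.6, 188.2, 253.0] 712
cup_full_rim 0.52 [183.5, 241.7, 189.8, 252.9] 52
cup_full_rim 0.18 [344.5, 225.6, 385.5, 295.4] 543
ring_seat 0.9 [200.3, 141.4, 249.8, 208.3] 2755
pan_right 0.94 [291.3, 138.1, 341.3, 199.8] 2669
shelf 0.93 [198.8, 124.2, 412.8, 223.9] 13909
weight_wide_mid 0.97 [406.5, 171.2, 431.7, 192.8] 431
weight_wide_mid 0.92 [363.7, 162.3, 397.4, 187.2] 631
weight_wide_mid 0.62 [405.0, 219.3, 429.4, 245.1] 519
weight_narrow_mid 0.72 [357.0, 132.6, 382.4, 153.2] 315
poise_tab 0.61 [249.1, 203.1, 264.3, 218.5] 159
beam 0.56 [235.0, 132.4, 314.5, 223.7] 927
poise 0.45 [251.8, 203.0, 262.3, 221.7] 169
spoon 0.84 [343.5, 225.5, 387.8, 295.8] 692
```

Run:
```python
import cv2
for n,(x0,y0,x1,y1) in {"top":(130,100,450,310),"side":(180,90,440,340)}.items():
    im=cv2.imread(f"pics/{n}0.png"); c=im[y0:y1,x0:x1]
    f=min(800/c.shape[1],600/c.shape[0]); cv2.imwrite(f"pics/{n}0z.png",cv2.resize(c,None,fx=f,fy=f,interpolation=cv2.INTER_CUBIC)); print(n,f)
```

```text
top 2.5
side 2.4
```

View pics/top0.png

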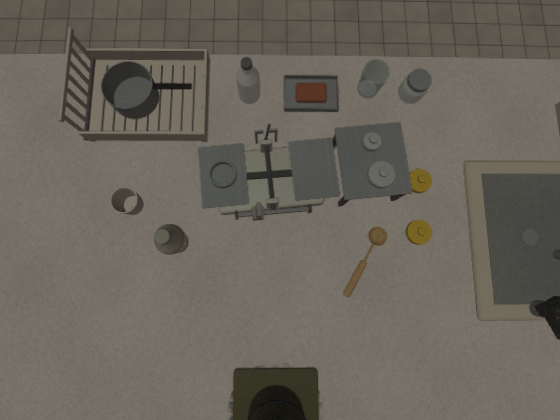

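View pics/top0z.png

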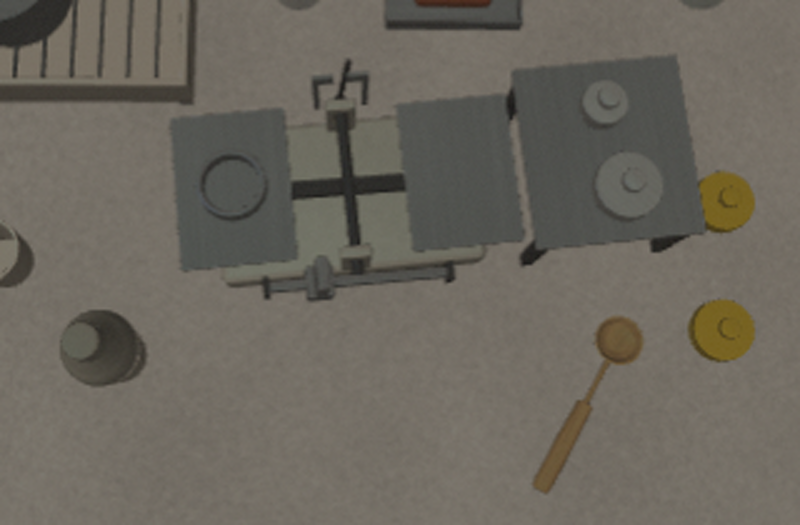

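View pics/side0z.png

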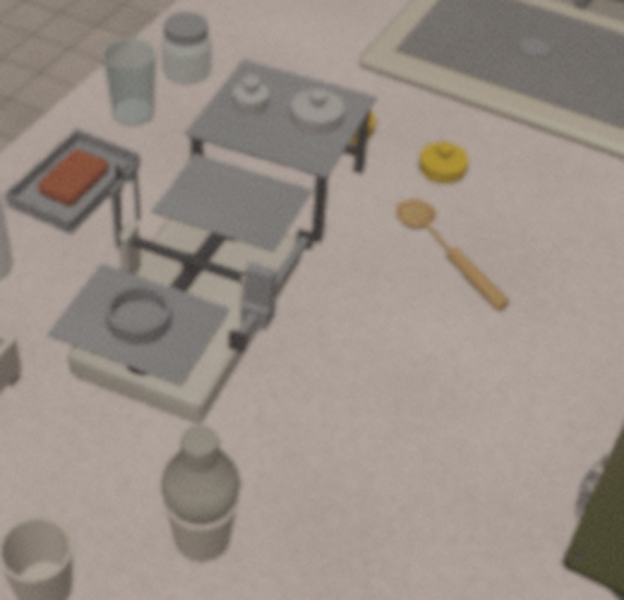

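```bash
cat > h.py <<'E'
import numpy as np, cv2
from plant import r
C={n:r.get_calibration(n) for n in("side","top")}
def und(n,p):
    c=C[n]; return cv2.undistortPoints(np.array(p,float).reshape(-1,1,2),c["mtx"],c["dist"]).reshape(-1,2)
def plane(n,p,z):
    c=C[n]; o=-c["R"].T@c["t"]; d=np.c_[und(n,p),np.ones(len(np.reshape(p,(-1,2))))]@c["R"]
    return o+d*((z-o[2])/d[:,2])[:,None]
def tri(ps,pt):
    P=[np.c_[C[n]["R"],C[n]["t"]] for n in("side","top")]
    X=cv2.triangulatePoints(P[0],P[1],und("side",ps).T,und("top",pt).T); return (X[:3]/X[3]).T
def proj(n,X):
    c=C[n]; return cv2.projectPoints(np.array(X,float).reshape(-1,1,3),cv2.Rodrigues(c["R"])[0],c["t"],c["mtx"],c["dist"])[0].reshape(-1,2)
def snap(n,name,box=None):
    im=cv2.cvtColor(r.snapshot(n),cv2.COLOR_RGB2BGR)
    crop(im,name,box); return im
def crop(im,name,box=None):
    if box:
        x0,y0,x1,y1=box; im=im[y0:y1,x0:x1]; f=min(800/im.shape[1],600/im.shape[0]); im=cv2.resize(im,None,fx=f,fy=f,interpolation=cv2.INTER_CUBIC)
        print(name,"scale",f)
    cv2.imwrite("pics/"+name,im)
E
python3 - <<'E'
from h import *
a=cv2.imread("pics/top0.png");b=cv2.imread("pics/side0.png")
crop(a,"t_shelf.png",(280,110,440,230)); crop(a,"t_left.png",(150,110,310,230))
crop(b,"s_shelf.png",(240,100,360,190)); crop(b,"s_left.png",(195,170,315,260))
for n in C: print(-C[n]["R"].T@C[n]["t"])
# shelf corners rough
T=np.array([[511,70],[677,56],[703,234],[533,249]])/2.5+[130,100]
S=np.array([[190,130],[245,62],[375,100],[345,172]])/2.4+[180,90]
print(tri(S,T))
E
```

```text
t_shelf.png scale 5.0
t_left.png scale 5.0
s_shelf.png scale 6.666666666666667
s_left.png scale 6.666666666666667
[0.07930948 0.7511951  0.97771929]
[0.32752613 0.01921637 1.01177544]
[[ 0.67462013 -0.14642762  0.11735134]
 [ 0.69797812 -0.31593172  0.10191874]
 [ 0.51788402 -0.32828983  0.10407942]
 [ 0.48808984 -0.16145468  0.12724442]]
```

View pics/t_shelf.png

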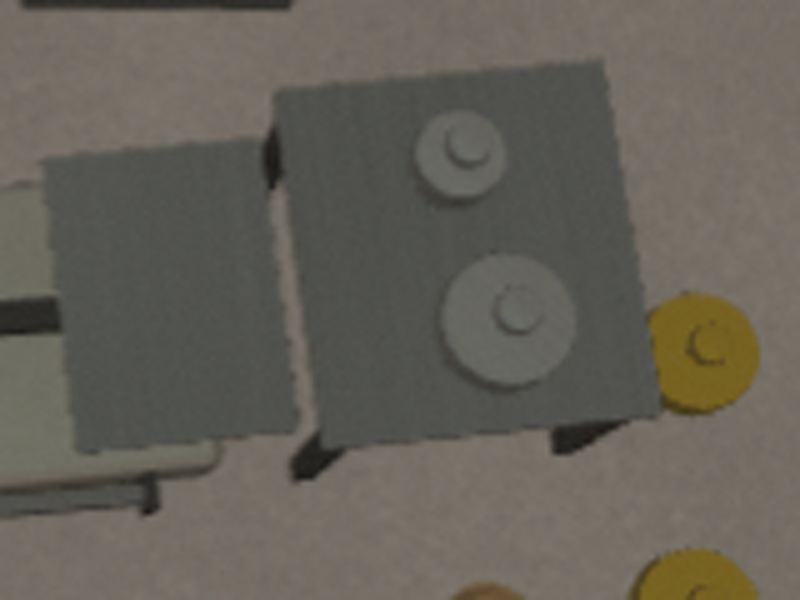

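View pics/t_left.png

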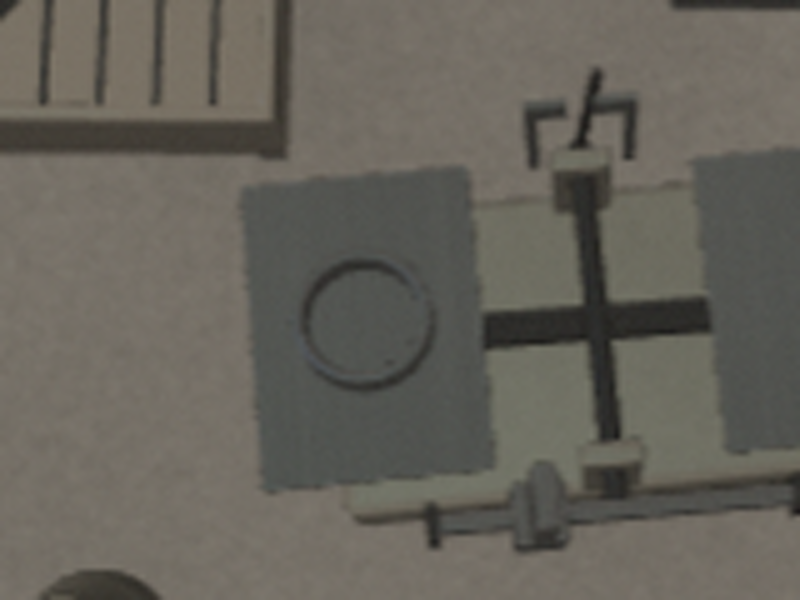

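View pics/s_shelf.png

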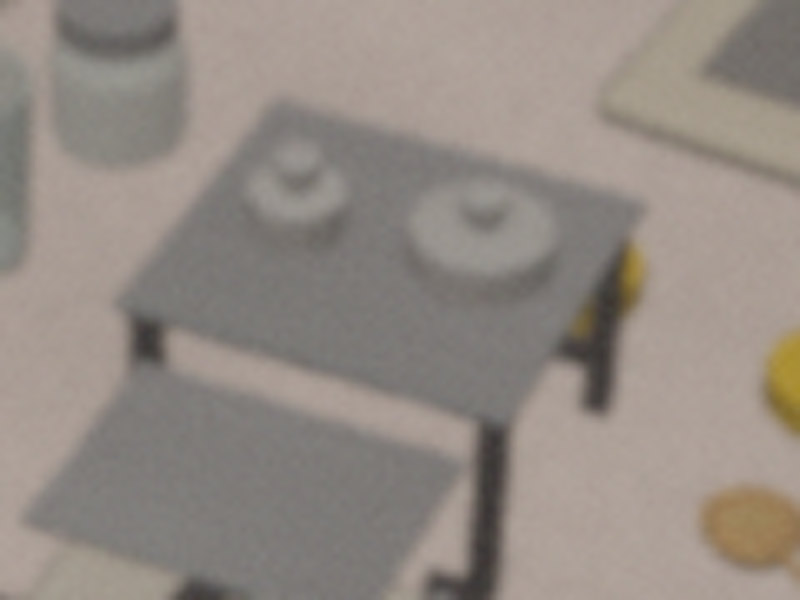

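View pics/s_left.png

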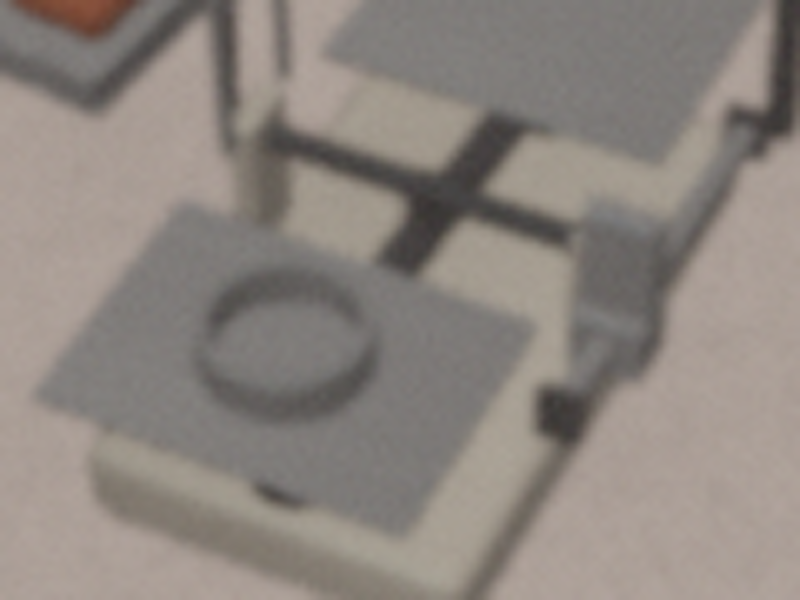

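```bash
cat > fit.py <<'E'
from h import *
from scipy.optimize import least_squares
def tz(p,o,s): return np.array(p,float)/s+np.array(o)
sh_t=tz([[275,90],[603,61],[660,415],[323,447]],[280,110],5); sh_s=tz([[120,305],[280,100],[645,205],[505,420]],[240,100],20/3)
lp_t=tz([[240,188],[468,168],[497,468],[265,492]],[150,110],5); lp_s=tz([[35,395],[185,205],[535,325],[405,535]],[195,170],20/3)
rp_t=tz([[45,158],[262,138],[300,432],[77,452]],[280,110],5); rp_s=np.r_[tz([[325,50]],[195,170],20/3),tz([[135,372],[463,465]],[240,100],20/3),tz([[655,160]],[195,170],20/3)]
K=np.array([[1,1],[1,-1],[-1,-1],[-1,1]])
def W(p,loc):
    c,s=np.cos(p[2]),np.sin(p[2]); loc=np.array(loc,float); 
    return np.c_[p[0]+c*loc[:,0]-s*loc[:,1],p[1]+s*loc[:,0]+c*loc[:,1],loc[:,2]]
def corners(p):
    z0,b=p[3],p[4]; zl=.115-.0015-.0132+z0
    return [np.c_[K*[.09,.0825]+[0,-.2515],np.full(4,.115+z0)],np.c_[K*[.075,.055]+[0,.11],np.full(4,zl+.11*b)],np.c_[K*[.075,.055]+[0,-.11],np.full(4,zl-.11*b)]]
def f(p):
    out=[]
    for k,(loc,t,s) in enumerate(zip(corners(p),(sh_t,lp_t,rp_t),(sh_s,lp_s,rp_s))):
        X=W(p,loc); out+=[proj("top",X)-t+p[5:7],(proj("side",X)-s+p[7:9])]
    return np.r_[np.concatenate(out).ravel(), p[5:9]*3, p[3]*1000]  # soft
sol=least_squares(f,[.6,0,.08,0,.1,0,0,0,0],loss="soft_l1"); p=sol.x
if __name__=="__main__":
    print(p.round(4)); print(np.abs(sol.fun[:48]).reshape(-1,8).mean(1))
    np.save("p.npy",p)
    for n,px,z in (("wide",[509,319],.135),("narrow",[461,155],.135),("wknob",[520,310],.153),("nknob",[467,145],.153)):
        X=plane("top",tz([px],[280,110],5)+p[5:7],z)[0]; d=X[:2]-W(p,[[0,-.2515,0]])[0,:2]
        c,s=np.cos(p[2]),np.sin(p[2]); print(n,X.round(4),"in shelf",(c*d[0]+s*d[1]).round(4),(-s*d[0]+c*d[1]).round(4))
    print("ring seat",W(p,[[0,.11,.1+.02+.11*p[4]]]), "ringpix",plane("top",tz([[368,323]],[150,110],5)+p[5:7],.133))
    print("panR",W(p,[[0,-.11,.1]]))
    print("poise",W(p,[[-.098,.055,.135],[-.098,-.055,.135]]))
E
python3 fit.py
python3 - <<'E'
from h import *
a=cv2.imread("pics/top0.png");b=cv2.imread("pics/side0.png")
crop(a,"t_soap.png",(100,180,200,255)); crop(b,"s_soap.png",(170,260,290,350))
crop(b,"s_poise.png",(255,180,315,225))
E
```

```text
[ 0.5722  0.0129  0.1014 -0.0015  0.0706  0.0678 -0.2627  0.1762  1.159 ]
[0.37728793 0.48447752 0.22090642 0.55783124 0.28916462 0.71801311]
wide [ 0.56  -0.25   0.135] in shelf -0.0388 -0.0088
narrow [ 0.6403 -0.2314  0.135 ] in shelf 0.043 0.0015
wknob [ 0.5595 -0.2498  0.153 ] in shelf -0.0393 -0.0086
nknob [ 0.6387 -0.2294  0.153 ] in shelf 0.0417 0.0037
ring seat [[0.5610849  0.12235863 0.1277702 ]] ringpix [[0.5579204  0.11868529 0.133     ]]
panR [[ 0.58334487 -0.09651232  0.1       ]]
poise [[ 0.46915283  0.05772509  0.135     ]
 [ 0.48028281 -0.05171039  0.135     ]]
t_soap.png scale 8.0
s_soap.png scale 6.666666666666667
s_poise.png scale 13.333333333333334
```

View pics/t_soap.png

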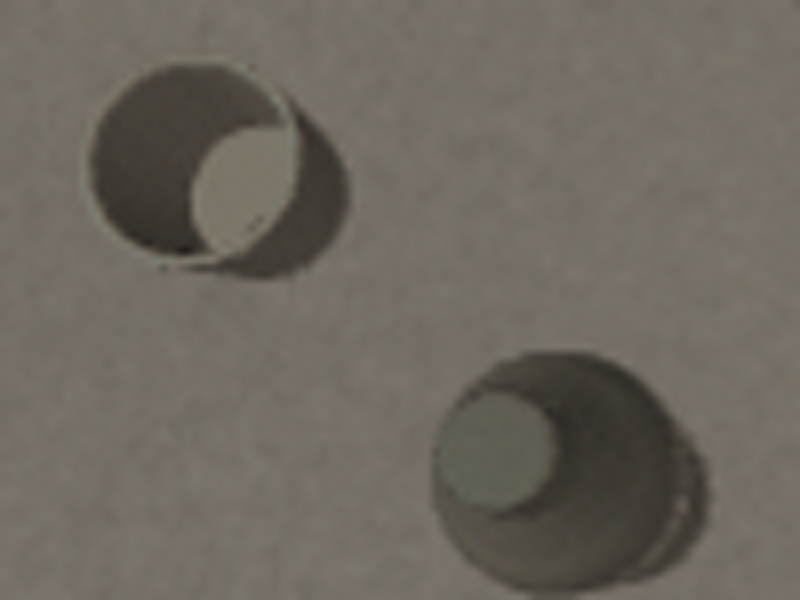

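View pics/s_soap.png

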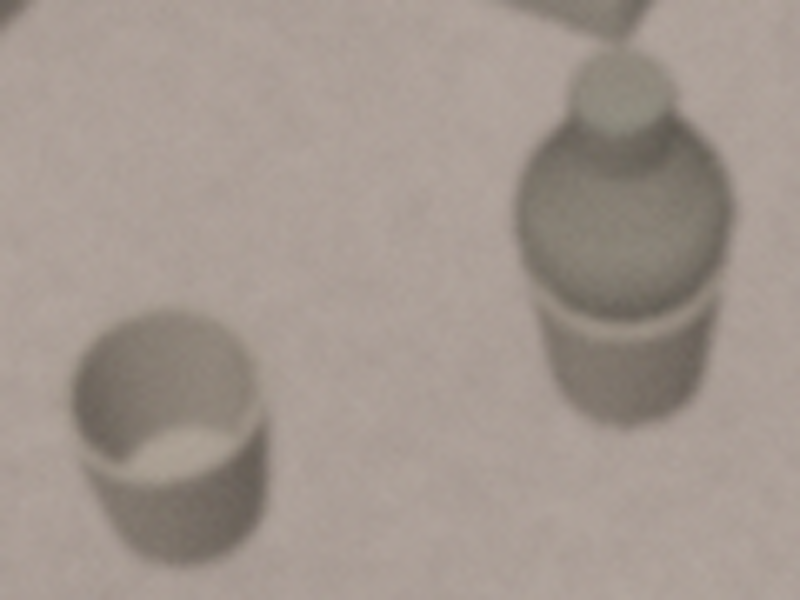

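Run:
```python
from h import *
from fit import tz,p,W
print("necktop",tri(tz([[622,93]],[170,260],20/3),tz([[497,451]],[100,180],8)))
print("ball",tri(tz([[625,213]],[170,260],20/3),tz([[558,472]],[100,180],8)))
print("ball by off",tri(tz([[625,213]],[170,260],20/3)+p[7:9],tz([[558,472]],[100,180],8)+p[5:7]))
print("emptyrim",tri(tz([[168,395]],[170,260],20/3),tz([[195,160]],[100,180],8)))
print("ring",tri(tz([[289,340]],[195,170],20/3),tz([[369,324]],[150,110],5)))
print("poise top",tri(tz([[622,212]],[195,170],20/3),tz([[545,485]],[150,110],5)))
print("wide knob",tri(tz([[483,198]],[240,100],20/3),tz([[520,310]],[280,110],5)))
print("nar knob",tri(tz([[298,155]],[240,100],20/3),tz([[467,145]],[280,110],5)))
```

```text
necktop [[0.41087624 0.24776676 0.15275532]]
ball [[0.41121766 0.24737134 0.08590567]]
ball by off [[0.41142348 0.24785801 0.08226663]]
emptyrim [[0.50949909 0.36913605 0.06082356]]
ring [[0.56148857 0.12048292 0.11061141]]
poise top [[0.47525994 0.03537985 0.14861447]]
wide knob [[ 0.56042823 -0.25310683  0.14289409]]
nar knob [[ 0.63814582 -0.23043102  0.14975293]]
```

View pics/s_poise.png

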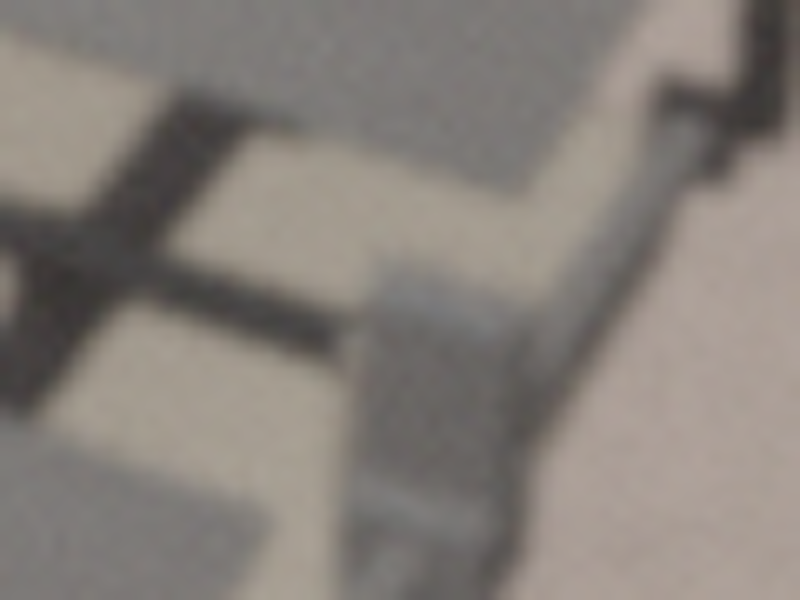

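```bash
cat >> h.py <<'E'
from scipy.spatial.transform import Rotation as Ro
def go(*targets,yaw=None):
    s=r.get_state(); R=Ro.from_quat(s["eef_rot"]).as_matrix(); x=s["tool_pos"]
    print("t",round(s["clock"],2),"pos",x.round(4),"F",s["contact_force"].round(1),"open",round(s["opening"],3),"xaxis ang",np.degrees(np.arctan2(R[1,0],R[0,0])).round(2))
    for t in targets:
        d=R.T@(np.array(t)-x); print("to",t,"tool shift",d.round(4)); x=np.array(t)
E
python3 -m jog '[[0,0,-0.03,0.0192,0.3],[0,0,-0.03,0.0192,0.3],[0,0,0,0.0192,0.3],[0,0,0,0,0.3]]'
python3 -c "
from h import *
go((.50,-.15,.30),(.411,.2475,.25),(.411,.2475,.123))"
```

```text
clock: 1.6
tool_pos: [0.2788, -0.5599, 0.2997]
eef_rot: [0.741, -0.671, 0.001, 0.0]
contact_force: [-0.4, 0.3, 0.4]
opening: 0.704
t 1.6 pos [ 0.2788 -0.5599  0.2997] F [-0.4  0.3  0.4] open 0.704 xaxis ang -84.29
to (0.5, -0.15, 0.3) tool shift [-0.3858 -0.2609 -0.0009]
to (0.411, 0.2475, 0.25) tool shift [-0.4045  0.049   0.0492]
to (0.411, 0.2475, 0.123) tool shift [-2.00e-04  1.00e-04  1.27e-01]
```

```bash
python3 -m jog '[[-0.035,-0.024,0,0,0.3],[-0.035,-0.024,0,0,0.3],[-0.035,-0.024,0,0,0.3],[-0.035,-0.024,0,0,0.3],[-0.035,-0.024,0,0,0.3],[-0.035,-0.024,0,0,0.3],[-0.035,-0.024,0,0,0.3],[-0.035,-0.024,0,0,0.3],[-0.035,-0.024,0,0,0.3],[-0.035,-0.024,0,0,0.3],[-0.035,-0.02,0,0,0.3],[0,0,0,0,0.3]]'
python3 -c "
from h import *
go((.411,.2475,.25),(.411,.2475,.123))"
```

```text
clock: 2.8
tool_pos: [0.5011, -0.1432, 0.2981]
eef_rot: [0.746, -0.666, -0.001, -0.002]
contact_force: [0.1, 0.7, 0.3]
opening: 0.705
t 2.8 pos [ 0.5011 -0.1432  0.2981] F [0.1 0.7 0.3] open 0.705 xaxis ang -83.45
to (0.411, 0.2475, 0.25) tool shift [-0.3982  0.045   0.0497]
to (0.411, 0.2475, 0.123) tool shift [6.00e-04 1.00e-04 1.27e-01]
```

```bash
python3 -m jog '[[-0.04,0.0045,0,0,0.1],[-0.04,0.0045,0,0,0.1],[-0.04,0.0045,0,0,0.1],[-0.04,0.0045,0,0,0.1],[-0.04,0.0045,0,0,0.1],[-0.04,0.0045,0,0,0.1],[-0.04,0.0045,0,0,0.1],[-0.04,0.0045,0.015,0,0.1],[-0.04,0.0045,0.02,0,0.1],[-0.038,0.0045,0.015,0,0.1],[0,0,0,0,0.1],[0,0,0,0,0.1]]'
python3 -c "
from h import *
go((.411,.2475,.25),(.411,.2475,.123))
snap('side','s1.png',(160,180,360,330)); snap('top','t1.png',(100,160,260,280))"
```

```text
clock: 4.0
tool_pos: [0.4137, 0.2406, 0.2479]
eef_rot: [0.743, -0.67, -0.0, 0.001]
contact_force: [0.1, -0.3, -0.1]
opening: 0.898
t 4.0 pos [0.4137 0.2406 0.2479] F [ 0.1 -0.3 -0.1] open 0.898 xaxis ang -84.07
to (0.411, 0.2475, 0.25) tool shift [-0.0071  0.002  -0.0021]
to (0.411, 0.2475, 0.123) tool shift [-0.0002 -0.0002  0.127 ]
s1.png scale 4.0
t1.png scale 5.0
```

View pics/s1.png

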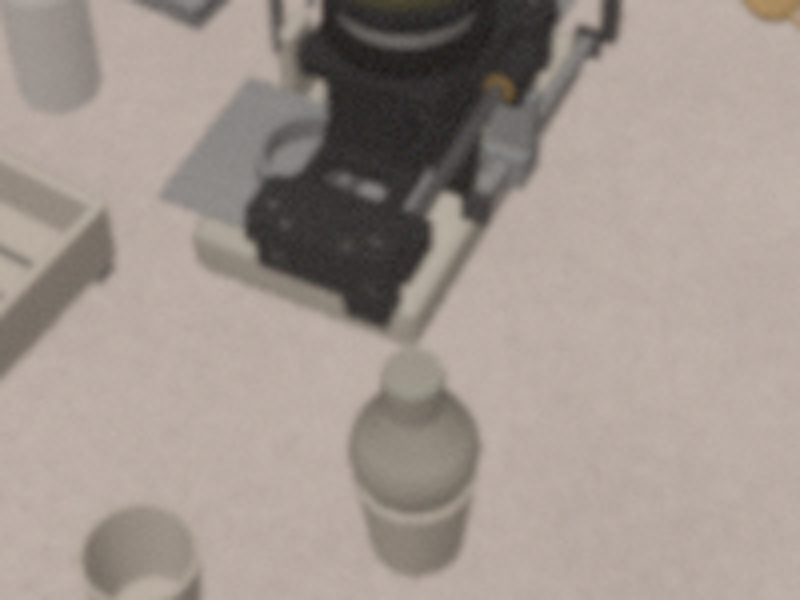

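View pics/t1.png

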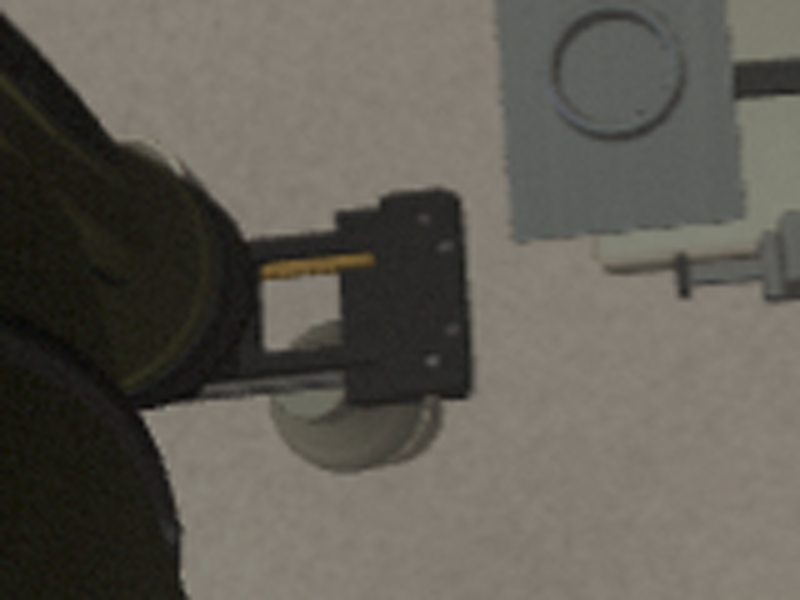

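```bash
python3 -c "
from h import *
X=[(.4137,.2406,.2479),(.4137,.2406,.312),(.4137,.32,.312),(.4137,.16,.312),(.411,.2475,.153)]
print((proj('top',X)-[100,160])*5); print((proj('side',X)-[160,180])*4)"
```

```text
[[266.66320244 354.72825517]
 [215.68428874 334.70450283]
 [ -6.64034435 334.93264892]
 [441.18380071 334.40444695]
 [312.31364342 385.13505145]]
[[409.85093471 246.01090861]
 [407.62426831 156.97498508]
 [311.27279638 271.08891795]
 [495.65109755  52.72815796]
 [410.17834446 374.18499486]]
```

```bash
python3 -m jog '[[-0.0071,0.002,0,0,0.1],[0,0,0.03,0,0.1],[0,0,0.03,0,0.2],[0,0,0.03,0,0.3],[0,0,0.02,0,0.3],[0,0,0.013,0,0.3],[0,0,0,0,0.3],[0,0,0,0,0.3]]'
python3 -c "
from h import *
go((.411,.2475,.125))
snap('side','s2.png',(180,200,340,320))"
```

```text
clock: 4.9
tool_pos: [0.4121, 0.2476, 0.1262]
eef_rot: [0.741, -0.671, 0.0, -0.0]
contact_force: [-0.2, -0.6, 0.5]
opening: 0.698
t 4.9 pos [0.4121 0.2476 0.1262] F [-0.2 -0.6  0.5] open 0.698 xaxis ang -84.33
to (0.411, 0.2475, 0.125) tool shift [-0.      0.0011  0.0012]
s2.png scale 5.0
```

View pics/s2.png

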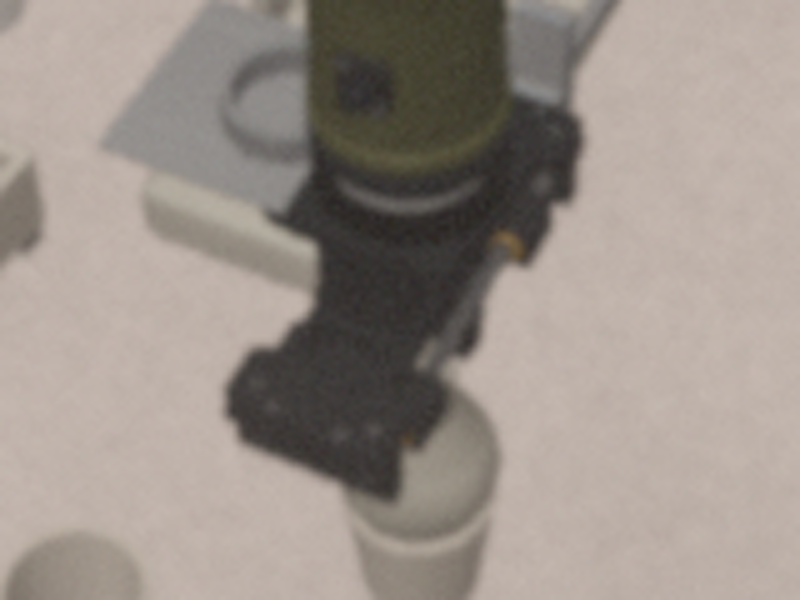

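```bash
python3 -m jog '[[0,0.001,0.002,0,0.5],[0,0,0,0,0.7],[0,0,0,0,0.7],[0,0,0,0,0.8],[0,0,0,0,0.8],[0,0,0,0,0.8],[0,0,0,0,0.8]]' 15
python3 -m jog '[[0,0,-0.02,0,0.8],[0,0,-0.03,0,0.8],[0,0,-0.04,0,0.8],[0,0,-0.04,0,0.8],[0,0,0,0,0.8],[0,0,0,0,0.8]]'
python3 -c "
from h import *
go((.560,.121,.26))
snap('side','s3.png',(160,180,360,330)); snap('top','t3.png',(100,160,260,280))"
```

```text
clock: 5.65
tool_pos: [0.4109, 0.2482, 0.1239]
eef_rot: [0.742, -0.671, 0.0, -0.0]
contact_force: [-0.1, 0.8, 3.4]
opening: 0.378
clock: 6.25
tool_pos: [0.4105, 0.2473, 0.2537]
eef_rot: [0.741, -0.671, 0.0, -0.0]
contact_force: [0.3, 0.5, -2.7]
opening: 0.383
t 6.25 pos [0.4105 0.2473 0.2537] F [ 0.3  0.5 -2.7] open 0.383 xaxis ang -84.3
to (0.56, 0.121, 0.26) tool shift [ 0.1405 -0.1362 -0.0062]
s3.png scale 4.0
t3.png scale 5.0
```

View pics/s3.png

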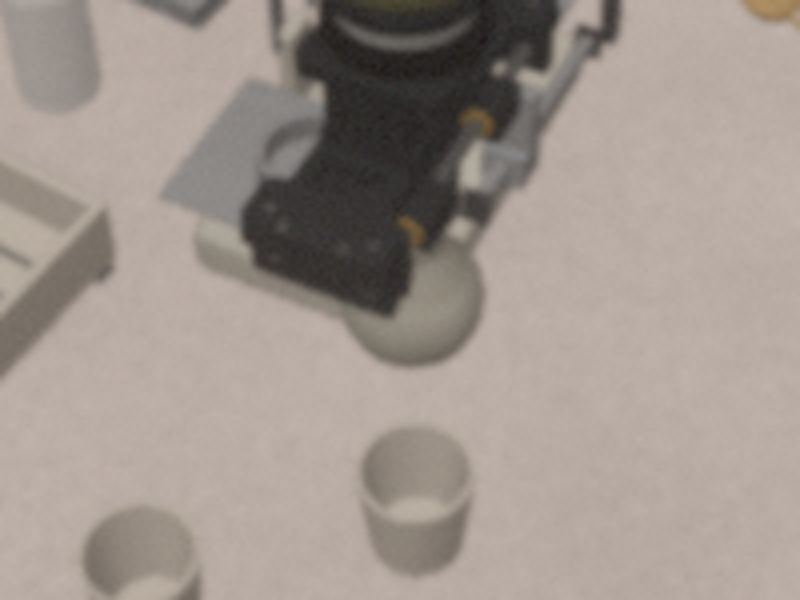

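View pics/t3.png

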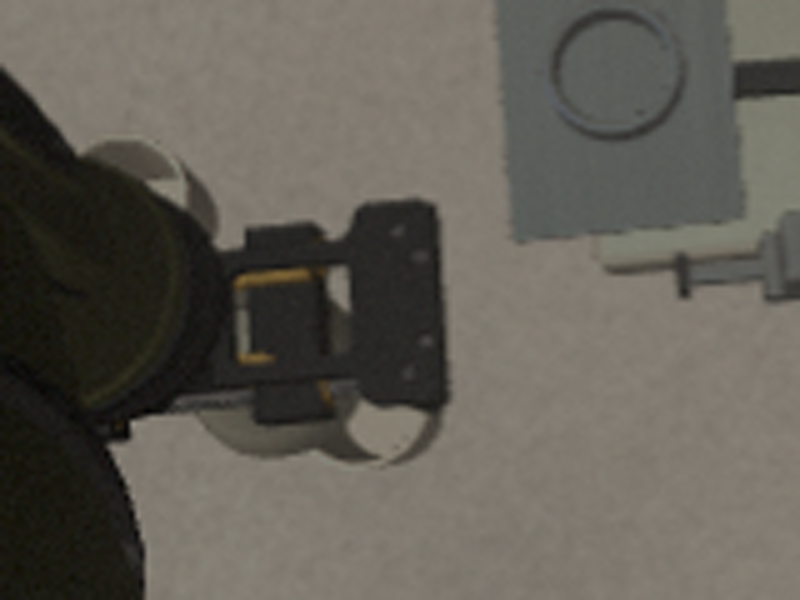

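```bash
python3 -c "
from h import *
print((proj('side',[(.4105,.2473,.215)])-[160,180])*4)"
python3 -m jog '[[0.018,-0.017,0,0,0.8],[0.024,-0.024,0,0,0.8],[0.024,-0.024,0,0,0.8],[0.024,-0.024,0,0,0.8],[0.024,-0.024,0,0,0.8],[0.016,-0.014,0,0,0.8],[0.01,-0.009,0,0,0.8],[0,0,0,0,0.8],[0,0,0,0,0.8]]'
python3 -c "
from h import *
go((.560,.121,.215))
snap('side','s4.png',(180,150,340,270)); snap('top','t4.png',(150,110,310,230))"
```

```text
[[409.21329355 300.06655112]]
clock: 7.25
tool_pos: [0.5585, 0.123, 0.2527]
eef_rot: [0.742, -0.67, -0.001, 0.001]
contact_force: [-0.1, 0.6, -1.8]
opening: 0.378
t 7.25 pos [0.5585 0.123  0.2527] F [-0.1  0.6 -1.8] open 0.378 xaxis ang -84.21
to (0.56, 0.121, 0.215) tool shift [ 0.0021 -0.0013  0.0377]
s4.png scale 5.0
t4.png scale 5.0
```

View pics/s4.png

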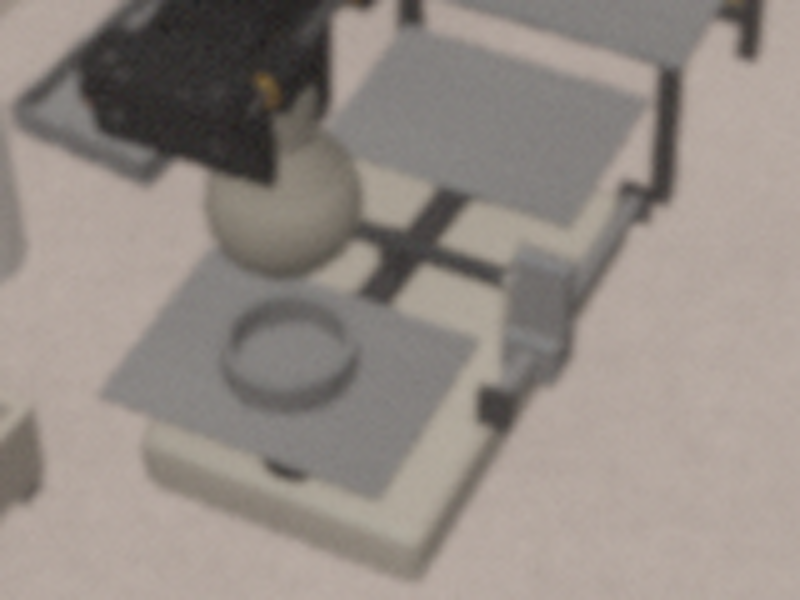

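View pics/t4.png

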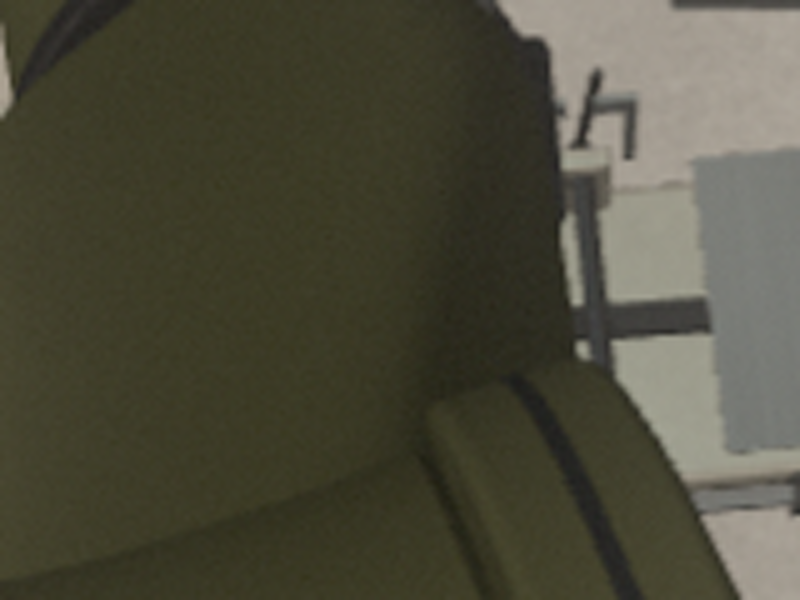

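```bash
python3 -c "
from h import *
print((proj('side',[(.5585,.123,.2137),(.5585,.123,.1335),(.56,.121,.1335),(.562,.121,.1335),(.56,.123,.1335)])-[180,150])*5)
a=np.linspace(0,6.283,200)
im=cv2.imread('pics/s4.png')
for cx,cy,col in ((.560,.121,(0,0,255)),):
  for rr in (.027,.033):
    q=((proj('side',np.c_[cx+rr*np.cos(a),cy+rr*np.sin(a),0*a+.1335])-[180,150])*5).astype(int); cv2.polylines(im,[q.reshape(-1,1,2)],True,col,1)
q=((proj('side',[(.56,.121,.1335)])-[180,150])*5)
cv2.imwrite('pics/s4o.png',im)
im=cv2.imread('pics/t_left.png')
for rr in (.027,.033):
    q=((proj('top',np.c_[cx+rr*np.cos(a),cy+rr*np.sin(a),0*a+.1335])-[150,110])*5).astype(int); cv2.polylines(im,[q.reshape(-1,1,2)],True,col,1)
cv2.imwrite('pics/t_lefto.png',im)
"
```

```text
[[279.88692859 205.78472997]
 [289.11954019 327.36034551]
 [288.86901707 323.51456767]
 [285.37493048 321.91398646]
 [286.49443784 326.15608921]]
```

View pics/s4o.png

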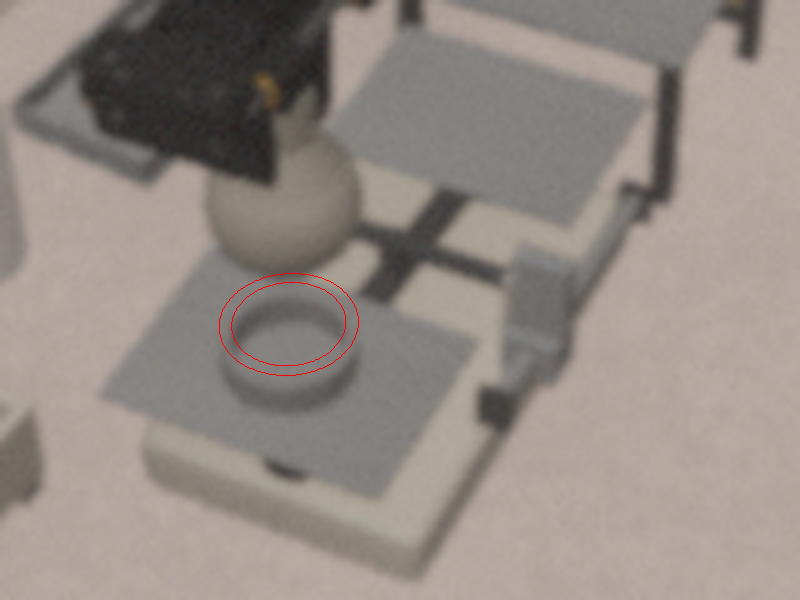

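View pics/t_lefto.png

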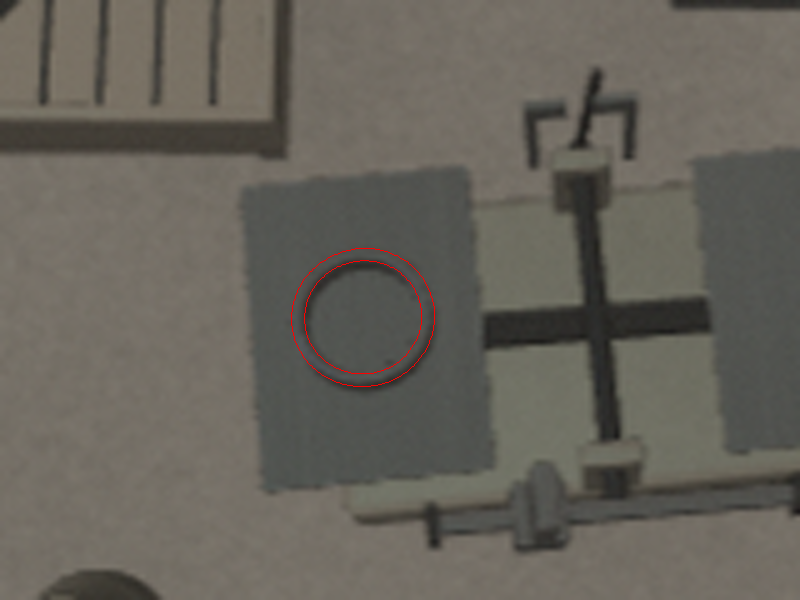

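```bash
python3 -m jog '[[0.0015,-0.002,0.01,0,0.8],[0,0,0.015,0,0.8],[0,0,0.015,0,0.8],[0,0,0.008,0,0.8],[0,0,0.006,0,0.8],[0,0,0.005,0,0.8],[0,0,0.005,0,0.8],[0,0,0.005,0,0.8],[0,0,0.005,0,0.8],[0,0,0,0,0.8],[0,0,0,0,0.8]]'
python3 -c "
from h import *
go((.5605,.1215,.171))
snap('side','s5.png',(180,150,340,270))"
```

```text
clock: 8.45
tool_pos: [0.5621, 0.1206, 0.1797]
eef_rot: [0.741, -0.671, 0.0, 0.0]
contact_force: [-0.4, -0.1, -1.6]
opening: 0.38
t 8.45 pos [0.5621 0.1206 0.1797] F [-0.4 -0.1 -1.6] open 0.38 xaxis ang -84.28
to (0.5605, 0.1215, 0.171) tool shift [-0.001   0.0015  0.0087]
s5.png scale 5.0
```

View pics/s5.png

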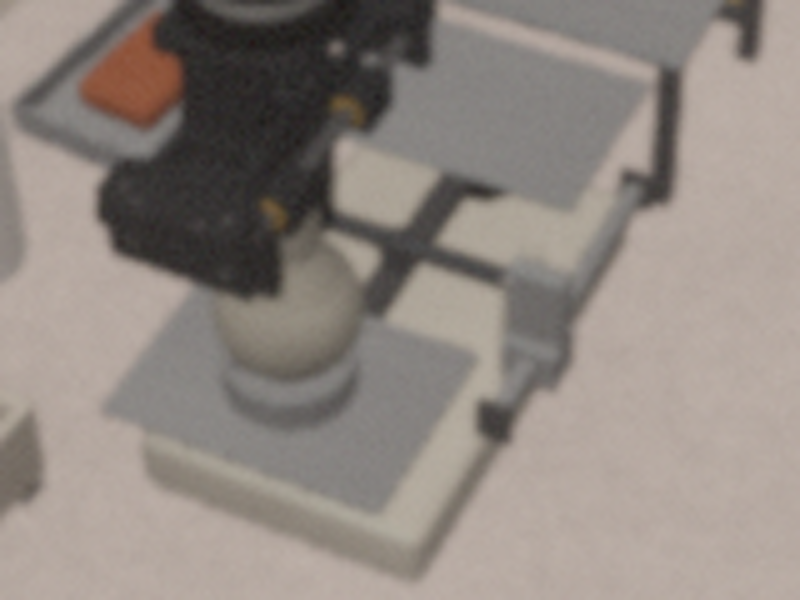

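```bash
python3 -m jog '[[0,0,0.004,0,0.8],[0,0,0.003,0,0.8],[0,0,0.003,0,0.8],[0,0,0,0,0.8],[0,0,0,0,0.8]]'
```

```text
clock: 9.0
tool_pos: [0.562, 0.1207, 0.1696]
eef_rot: [0.742, -0.671, -0.0, 0.0]
contact_force: [0.1, 0.5, -0.3]
opening: 0.381
```

```bash
python3 -m jog '[[0,0,0.002,0,0.8],[0,0,0,0,0.8],[0,0,0,0,0.8]]'
```

```text
clock: 9.3
tool_pos: [0.5621, 0.1207, 0.1677]
eef_rot: [0.742, -0.671, 0.0, -0.0]
contact_force: [-0.9, -0.2, -1.1]
opening: 0.382
```

```bash
python3 -m jog '[[0,0,0.0025,0,0.8],[0,0,0,0,0.8],[0,0,0,0,0.8]]';python3 -c "
from h import *
snap('side','s6.png',(180,150,340,270))
print([r.get_state()['contact_force'].round(2)])"
```

```text
clock: 9.6
tool_pos: [0.5623, 0.1216, 0.1656]
eef_rot: [0.742, -0.671, -0.0, -0.001]
contact_force: [-0.5, 1.7, 2.8]
opening: 0.384
s6.png scale 5.0
[array([-2.21,  3.06,  1.98])]
```

View pics/s6.png

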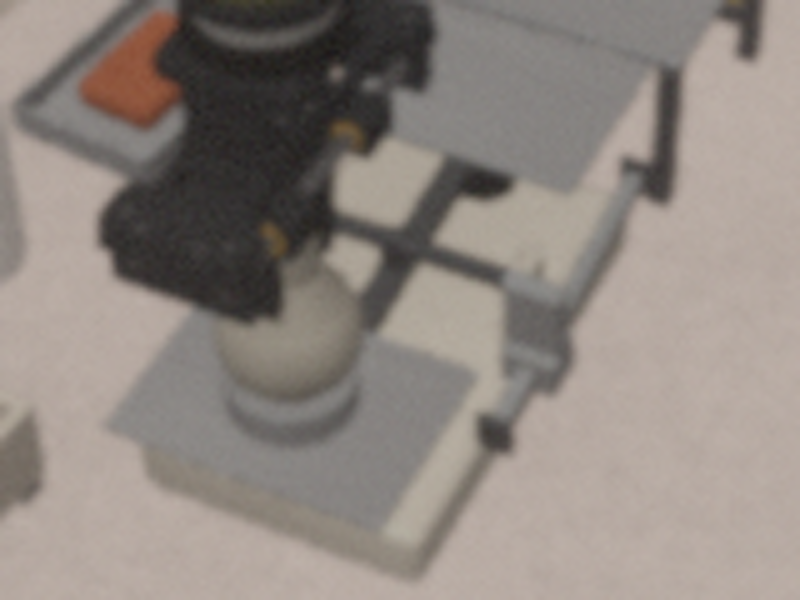

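```bash
python3 -m jog '[[0,0,-0.001,0,0.8],[0,0,0,0,0.55],[0,0,0,0,0.5],[0,0,0,0,0.4],[0,0,0,0,0.35],[0,0,0,0,0.3],[0,0,0,0,0.3],[0,0,0,0,0.3]]'
python3 -m jog '[[0,0,-0.01,0,0.3],[0,0,-0.02,0,0.3],[0,0,-0.03,0,0.3],[0,0,-0.03,0,0.3],[0,0,-0.03,0,0.3],[0,0,0,0,0.3]]'
python3 -c "
from h import *
snap('side','s7.png',(180,130,340,250))
from fit import W,p
w=np.array(W(p,[[-.0388,-.2515-.0088,.145]])[0])
go((w[0],w[1],.26))"
```

```text
clock: 10.45
tool_pos: [0.5621, 0.1207, 0.1662]
eef_rot: [0.742, -0.671, 0.0, 0.0]
contact_force: [-0.1, -0.2, 0.3]
opening: 0.697
clock: 11.05
tool_pos: [0.5646, 0.1215, 0.2912]
eef_rot: [0.741, -0.671, 0.003, -0.004]
contact_force: [0.4, 0.7, 0.3]
opening: 0.702
s7.png scale 5.0
t 11.1 pos [0.5634 0.1211 0.2889] F [ 0.2 -0.3 -0.5] open 0.702 xaxis ang -84.29
to (np.float64(0.5599515969889535), np.float64(-0.24996682827557123), 0.26) tool shift [0.3689 0.0405 0.0283]
```

View pics/s7.png

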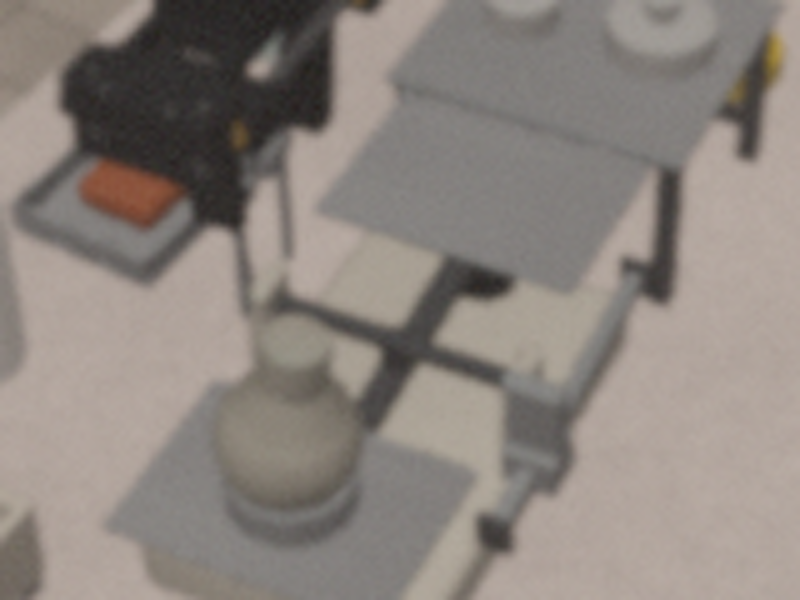

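```bash
python3 -m jog '[[0.03,0.003,0,0,0.4],[0.04,0.0045,0,0,0.5],[0.04,0.0045,0,0,0.5],[0.04,0.0045,0,0,0.5],[0.04,0.0045,0,0,0.5],[0.04,0.0045,0,0,0.5],[0.04,0.0045,0,0,0.5],[0.04,0.0045,0.01,0,0.5],[0.04,0.0045,0.01,0,0.5],[0.019,0.0015,0.01,0,0.5],[0,0,0,0,0.5],[0,0,0,0,0.5]]'
python3 -c "
from h import *
go((.56,-.251,.2),(.56,-.251,.14))
snap('side','s8.png',(210,80,370,200))
snap('top','t8.png',(280,100,440,220))"
```

```text
clock: 12.3
tool_pos: [0.5587, -0.2481, 0.2556]
eef_rot: [0.742, -0.67, -0.001, -0.001]
contact_force: [0.5, 0.5, -0.3]
opening: 0.505
t 12.3 pos [ 0.5587 -0.2481  0.2556] F [ 0.5  0.5 -0.3] open 0.505 xaxis ang -84.18
to (0.56, -0.251, 0.2) tool shift [ 0.0031 -0.0011  0.0556]
to (0.56, -0.251, 0.14) tool shift [ 0.0002 -0.      0.06  ]
s8.png scale 5.0
t8.png scale 5.0
```

View pics/s8.png

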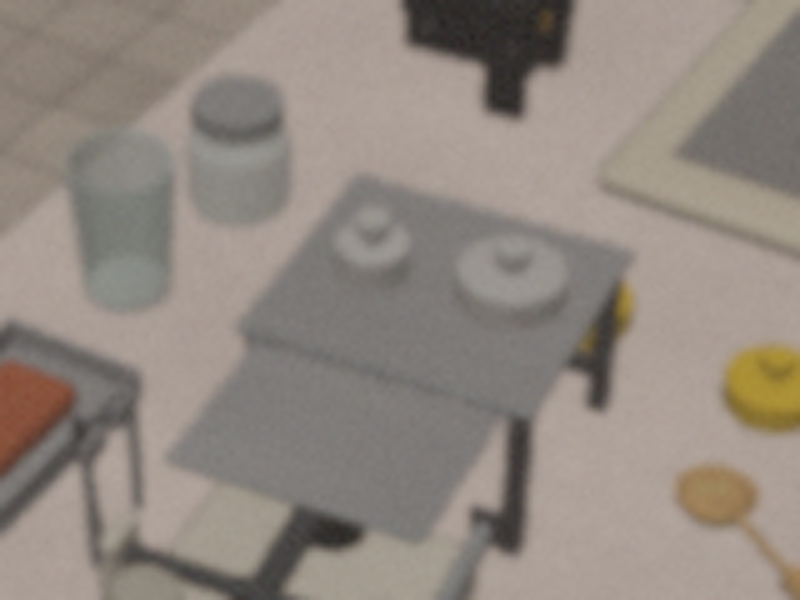

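View pics/t8.png

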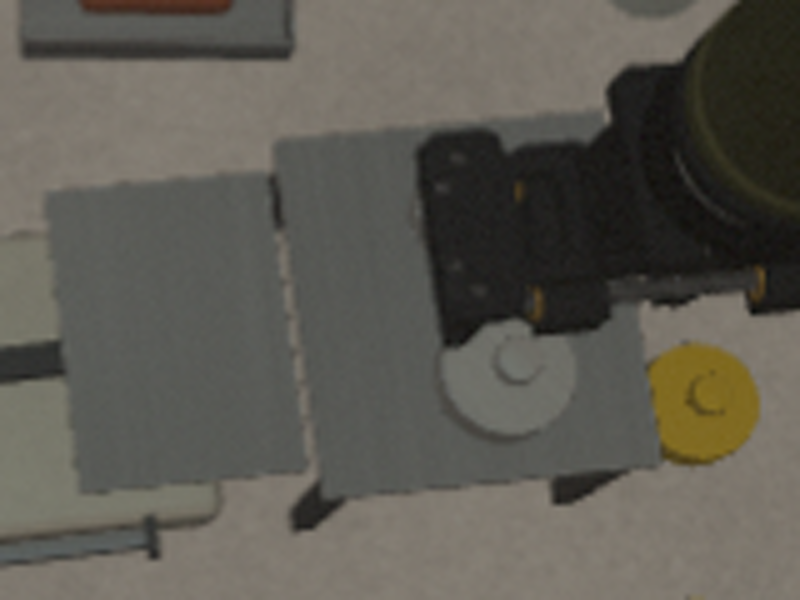

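```bash
python3 -m jog '[[0.003,-0.001,0.02,0,0.5],[0,0,0.03,0,0.5],[0,0,0.03,0,0.5],[0,0,0.01,0,0.5],[0,0,0,0,0.5],[0,0,0,0,0.5]]'
python3 -c "
from h import *
go((.56,-.251,.14))
snap('side','s9.png',(210,80,370,200))"
```

```text
clock: 13.0
tool_pos: [0.561, -0.2527, 0.1676]
eef_rot: [0.742, -0.67, 0.001, -0.001]
contact_force: [-0.4, -0.6, 0.5]
opening: 0.498
t 13.0 pos [ 0.561  -0.2527  0.1676] F [-0.4 -0.6  0.5] open 0.498 xaxis ang -84.21
to (0.56, -0.251, 0.14) tool shift [-0.0018  0.0009  0.0276]
s9.png scale 5.0
```

View pics/s9.png

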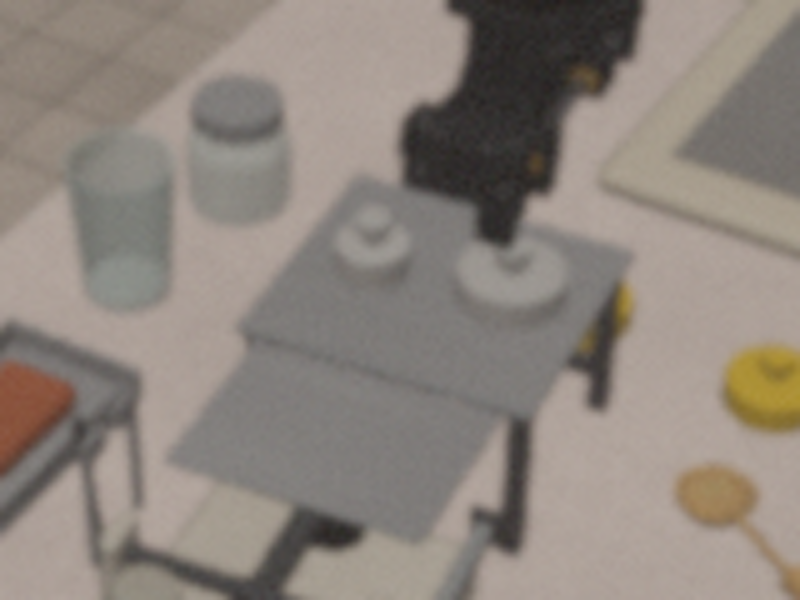

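```bash
python3 -c "
from h import *
u=np.array([-.101,.995,0])
t=np.array([.561,-.2527,.1676]); k=np.array([.56,-.251,.153])
print((proj('side',[t,t+.022*u,t+.034*u,t-.022*u,k])-[210,80])*5)"
```

```text
[[511.44457432 212.48660495]
 [496.43830647 233.81012452]
 [488.11333003 245.64132024]
 [526.12747012 191.6262346 ]
 [510.16513952 235.70005098]]
```

```bash
python3 -m jog '[[-0.002,0.001,0.01,0,0.5],[0,0,0.01,0,0.5],[0,0,0.008,0,0.5],[0,0,0,0,0.5],[0,0,0,0,0.5]]'
python3 -c "
from h import *
go((.56,-.251,.14))
snap('side','s10.png',(240,90,360,180))
snap('top','t10.png',(340,110,440,185))"
```

```text
clock: 13.55
tool_pos: [0.5585, -0.2515, 0.1378]
eef_rot: [0.741, -0.671, -0.0, 0.0]
contact_force: [0.1, -0.8, -0.2]
opening: 0.499
t 13.55 pos [ 0.5585 -0.2515  0.1378] F [ 0.1 -0.8 -0.2] open 0.499 xaxis ang -84.28
to (0.56, -0.251, 0.14) tool shift [-0.0003 -0.0015 -0.0022]
s10.png scale 6.666666666666667
t10.png scale 8.0
```

View pics/s10.png

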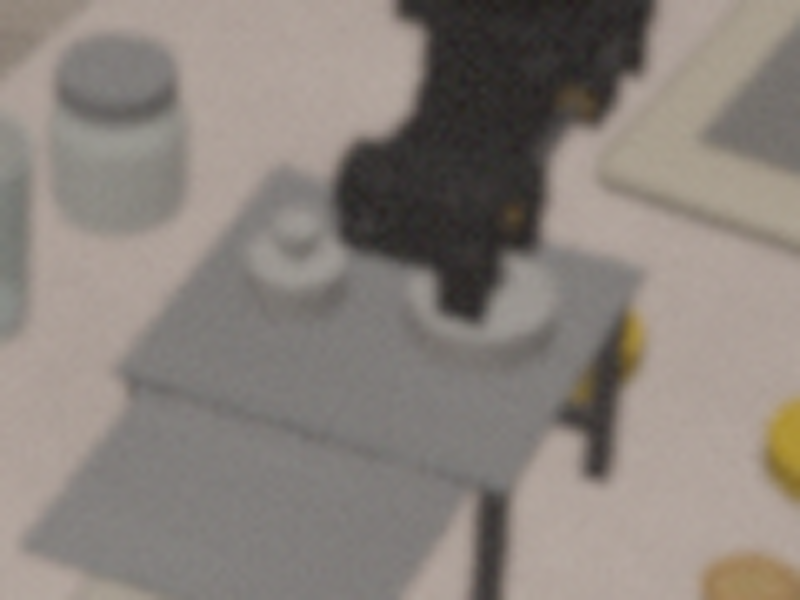

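View pics/t10.png

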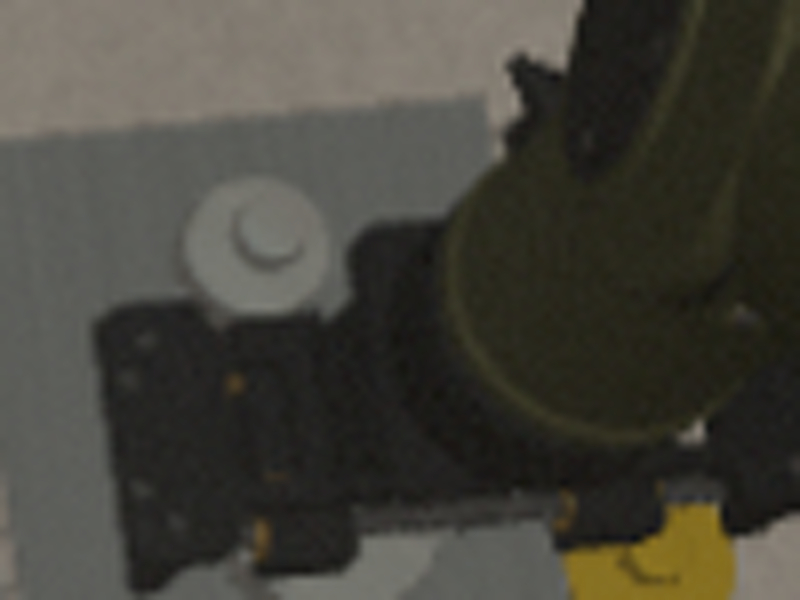

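```bash
python3 -m jog '[[0,0,0,0,0.6],[0,0,0,0,0.69],[0,0,0,0,0.69],[0,0,0,0,0.69],[-0.002,0,0,0,0.69],[-0.004,0,0,0,0.69],[-0.006,0,0,0,0.69],[-0.008,0,0,0,0.69],[-0.008,0,0,0,0.69],[-0.008,0,0,0,0.69],[-0.004,0,0,0,0.69],[0,0,0,0,0.69]]' 5
python3 -c "
from h import *
go((.56,-.251,.14))
snap('side','s11.png',(240,90,360,180))
snap('top','t11.png',(290,110,410,200))"
```

```text
clock: 14.85
tool_pos: [0.5547, -0.2103, 0.1383]
eef_rot: [0.742, -0.67, -0.0, -0.0]
contact_force: [1.0, 0.1, 0.5]
opening: 0.31
t 14.85 pos [ 0.5547 -0.2103  0.1383] F [1.  0.1 0.5] open 0.31 xaxis ang -84.19
to (0.56, -0.251, 0.14) tool shift [ 0.041  -0.0012 -0.0018]
s11.png scale 6.666666666666667
t11.png scale 6.666666666666667
```

View pics/s11.png

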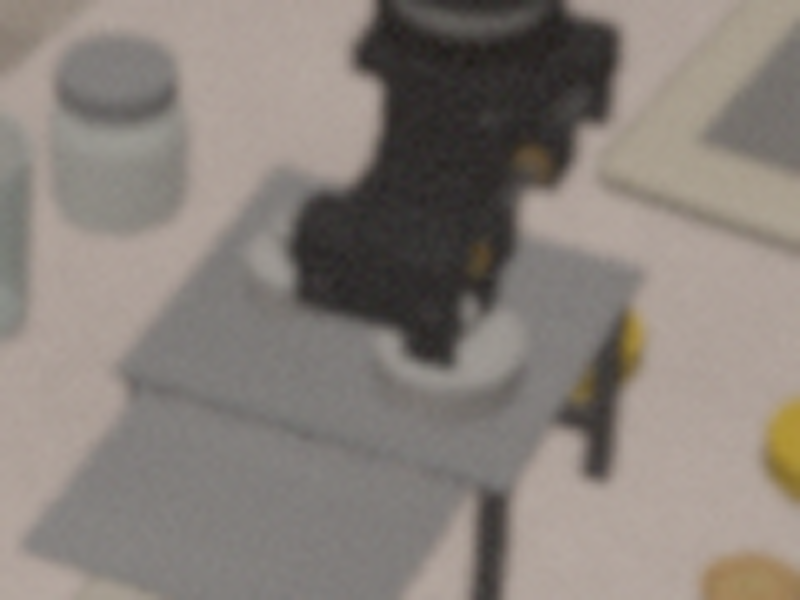

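View pics/t11.png

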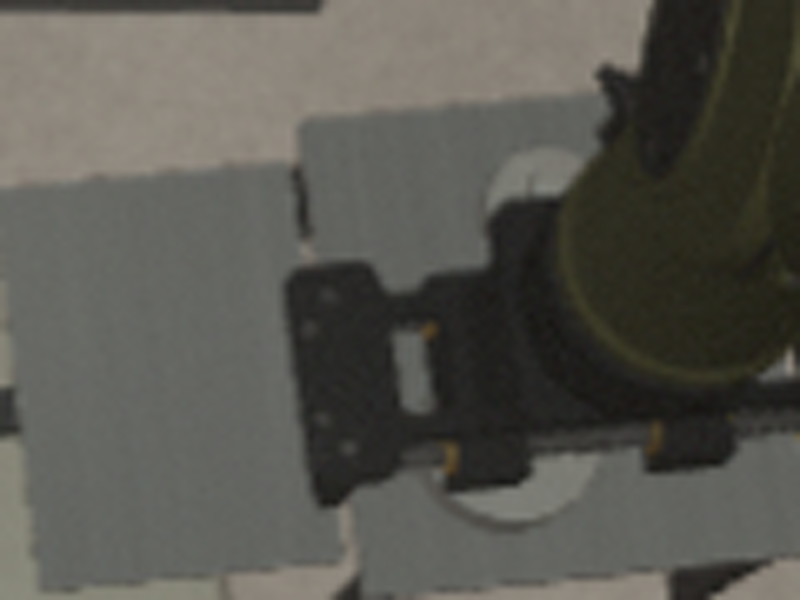

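```bash
python3 -m jog '[[-0.004,0,0,0,0.69],[-0.008,0,0,0,0.69],[-0.008,0,0,0,0.69],[-0.008,0,0,0,0.69],[-0.008,0,0,0,0.69],[-0.008,0,0,0,0.69],[-0.008,0,0,0,0.69],[-0.004,0,0,0,0.69],[0,0,0,0,0.69]]'
python3 -c "
from h import *
go((.56,-.251,.14))
snap('side','s12.png',(220,100,340,190))
snap('top','t12.png',(270,110,390,200))"
```

```text
clock: 15.85
tool_pos: [0.549, -0.1547, 0.1382]
eef_rot: [0.742, -0.67, -0.0, -0.0]
contact_force: [-0.3, -0.6, -0.2]
opening: 0.311
t 15.85 pos [ 0.549  -0.1547  0.1382] F [-0.3 -0.6 -0.2] open 0.311 xaxis ang -84.19
to (0.56, -0.251, 0.14) tool shift [ 0.097  -0.0012 -0.0019]
s12.png scale 6.666666666666667
t12.png scale 6.666666666666667
```

View pics/s12.png

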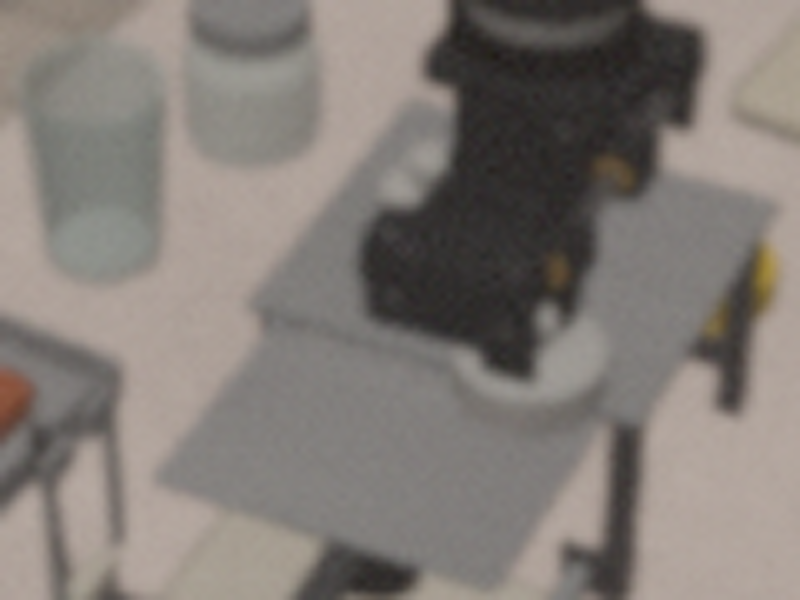

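View pics/t12.png

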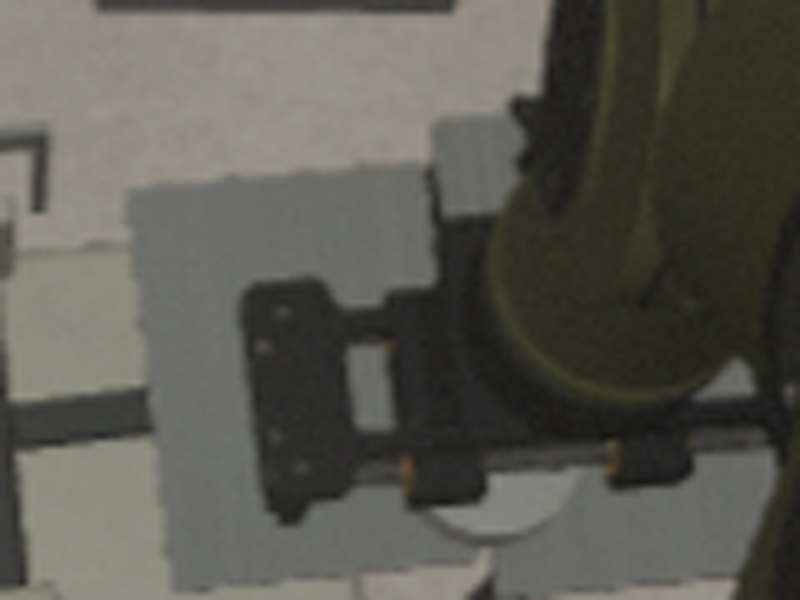

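```bash
python3 -m jog '[[-0.004,0,0,0,0.69],[-0.008,0,0,0,0.69],[-0.008,0,0,0,0.69],[-0.008,0,0,0,0.69],[-0.008,0,0,0,0.69],[-0.008,0,0,0,0.69],[-0.006,0,0,0,0.69],[-0.004,0,0,0,0.69],[-0.002,0,0,0,0.69],[0,0,0,0,0.69],[0,0,0,0,0.6],[0,0,0,0,0.5],[0,0,0,0,0.5]]'
python3 -c "
from h import *
go((.56,-.251,.14))
snap('side','s13.png',(200,110,320,200))
snap('top','t13.png',(250,110,370,200))"
```

```text
clock: 17.25
tool_pos: [0.5435, -0.1005, 0.1382]
eef_rot: [0.741, -0.671, 0.0, 0.0]
contact_force: [0.8, -0.0, -0.4]
opening: 0.498
t 17.25 pos [ 0.5435 -0.1005  0.1382] F [ 0.8 -0.  -0.4] open 0.498 xaxis ang -84.3
to (0.56, -0.251, 0.14) tool shift [ 0.1514 -0.0014 -0.0018]
s13.png scale 6.666666666666667
t13.png scale 6.666666666666667
```

View pics/s13.png

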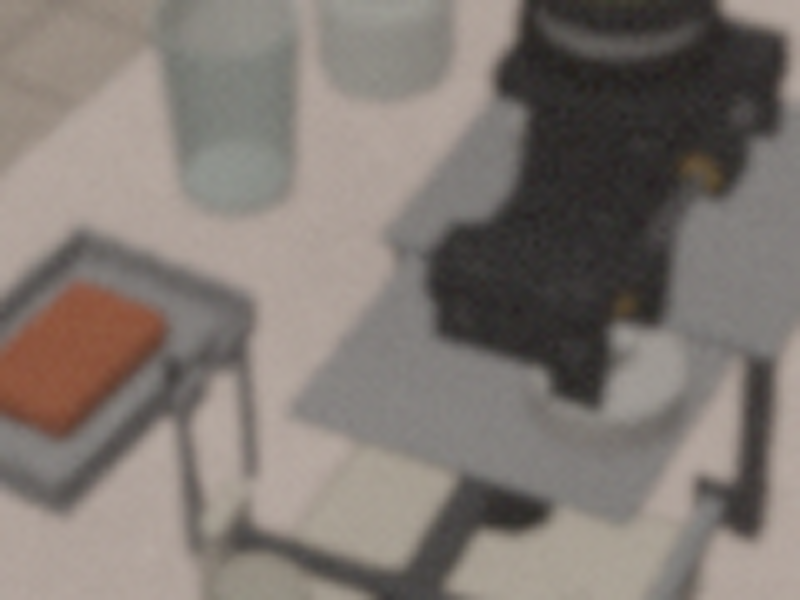

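View pics/t13.png

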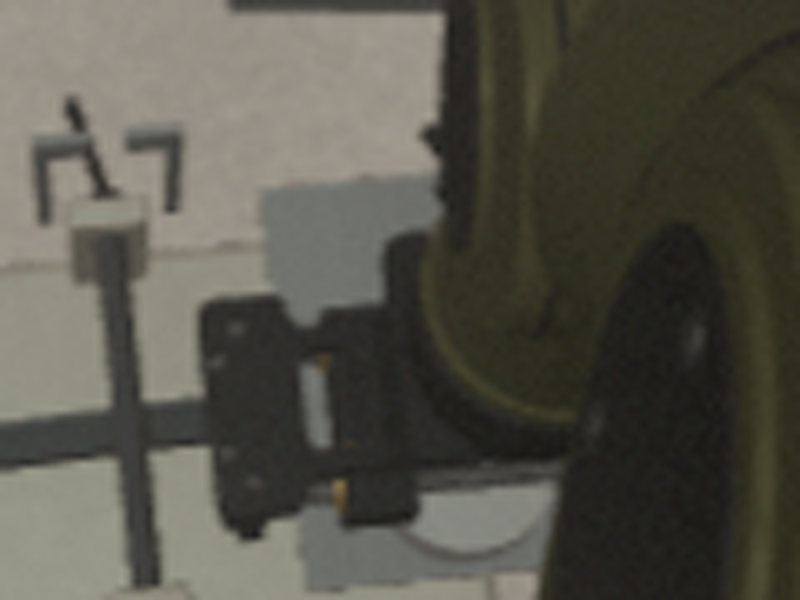

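```bash
python3 -m jog '[[0,0,-0.01,0,0.5],[0,0,-0.02,0,0.5],[0,0,-0.03,0,0.5],[0,0.02,-0.03,0,0.5],[0,0.03,-0.02,0,0.5],[0,0,0,0,0.5]]'
python3 -c "
from h import *
go((.56,-.251,.14))
b=snap('side','s14.png',(190,110,350,230))
a=snap('top','t14.png',(190,110,430,230)); cv2.imwrite('pics/top14f.png',a); cv2.imwrite('pics/side14f.png',b)"
```

```text
clock: 17.95
tool_pos: [0.4915, -0.1063, 0.2512]
eef_rot: [0.741, -0.672, 0.001, 0.0]
contact_force: [0.6, 0.4, 0.7]
opening: 0.499
t 17.95 pos [ 0.4915 -0.1063  0.2512] F [0.6 0.4 0.7] open 0.499 xaxis ang -84.39
to (0.56, -0.251, 0.14) tool shift [ 0.1505 -0.0539  0.1116]
s14.png scale 5.0
t14.png scale 3.3333333333333335
```

View pics/s14.png

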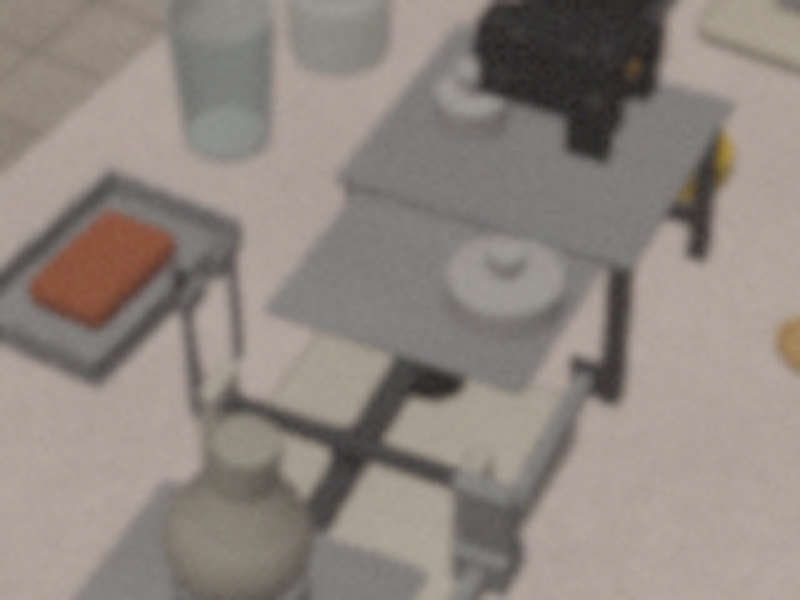

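View pics/t14.png

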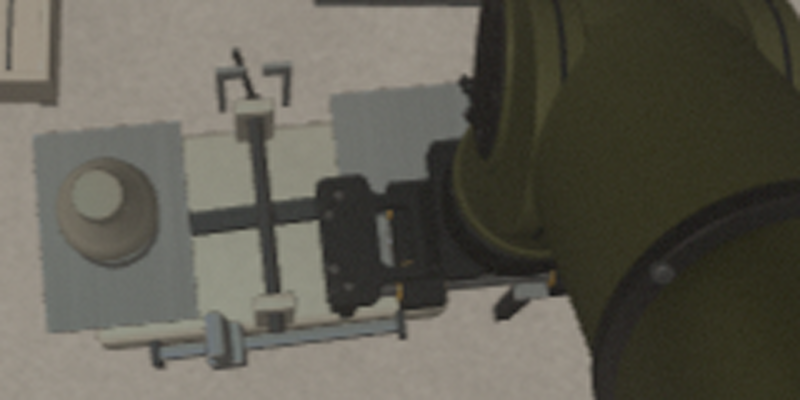

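```bash
python3 -c "
from h import *
a=cv2.imread('pics/top14f.png'); b=cv2.imread('pics/side14f.png')
crop(a,'tp14.png',(230,180,320,225)); crop(b,'sp14.png',(265,175,325,235))
from fit import W,p
P=W(p,[[-.098,.032,.135],[-.098,.032,.152],[-.098,.032,.131],[-.098,.028,.148],[-.098,-.0,.148]])
print(P.round(4)); print((proj('top',P)-[230,180])*800/90,(proj('side',P)-[265,175])*10)
"
```

```text
tp14.png scale 8.88888888888889
sp14.png scale 10.0
[[0.4715 0.0348 0.135 ]
 [0.4715 0.0348 0.152 ]
 [0.4715 0.0348 0.131 ]
 [0.4719 0.0309 0.148 ]
 [0.4747 0.003  0.148 ]]
[[264.89096088 275.79001902]
 [263.71234474 264.81617569]
 [265.16186884 278.31229278]
 [279.78974115 265.83829319]
 [390.19057402 254.67070948]] [[233.42798995 308.42291829]
 [234.99602581 258.79651423]
 [233.06345356 319.95117608]
 [241.46749535 259.80676301]
 [288.5336363  185.79966975]]
```

View pics/tp14.png

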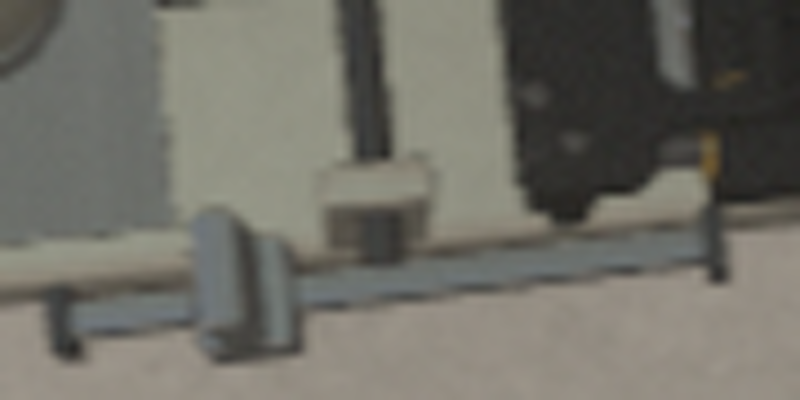

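View pics/sp14.png

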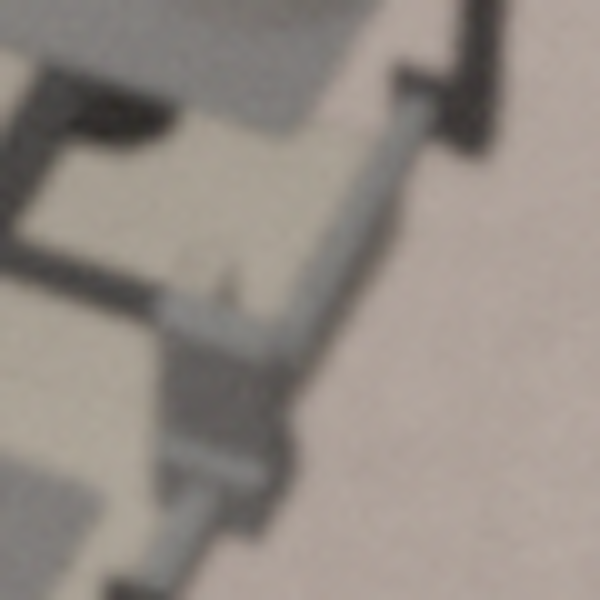

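```bash
python3 -c "
from h import *
from fit import W,p
X=tri(np.array([[215,330]])/10+[265,175]+p[7:9],np.array([[218,280]])/8.889+[230,180]+p[5:7]); print(X)
Y=plane('top',np.array([[218,280],[65,322],[712,245]])/8.889+[230,180]+p[5:7],.145)
for q in [*X,*Y]:
    d=q[:2]-p[:2]; c,s=np.cos(p[2]),np.sin(p[2]); print(q.round(4),'bal',(c*d[0]+s*d[1]).round(4),(-s*d[0]+c*d[1]).round(4))
go(W(p,[[-.098,.038,.26]])[0])
"
```

```text
[[0.47028324 0.04641817 0.13475609]]
[0.4703 0.0464 0.1348] bal -0.098 0.0436
[0.4694 0.0464 0.145 ] bal -0.0989 0.0437
[0.4587 0.0848 0.145 ] bal -0.1057 0.083
[ 0.4783 -0.079   0.145 ] bal -0.1028 -0.082
t 18.05 pos [ 0.494  -0.1054  0.2493] F [ 0.3  0.2 -0.8] open 0.501 xaxis ang -84.3
to [0.47087292 0.04081233 0.26      ] tool shift [-0.1478  0.0085 -0.0108]
```

```bash
python3 -m jog '[[-0.02,0.0015,0,0,0.5],[-0.03,0.002,0,0,0.5],[-0.03,0.002,0,0,0.5],[-0.03,0.002,0,0,0.5],[-0.025,0.001,0,0,0.5],[-0.015,0,0,0,0.5],[0,0,0,0,0.5],[0,0,0,0,0.5]]'
python3 -c "
from h import *
from fit import W,p
go(W(p,[[-.098,.041,.16]])[0])
snap('side','s15.png',(210,130,330,220))
"
```

```text
clock: 18.85
tool_pos: [0.4708, 0.043, 0.2478]
eef_rot: [0.742, -0.671, 0.0, 0.0]
contact_force: [-0.3, -0.4, -0.4]
opening: 0.501
t 18.85 pos [0.4708 0.043  0.2478] F [-0.3 -0.4 -0.4] open 0.501 xaxis ang -84.25
to [0.47056937 0.04379693 0.16      ] tool shift [-0.0009  0.0001  0.0878]
s15.png scale 6.666666666666667
```

View pics/s15.png

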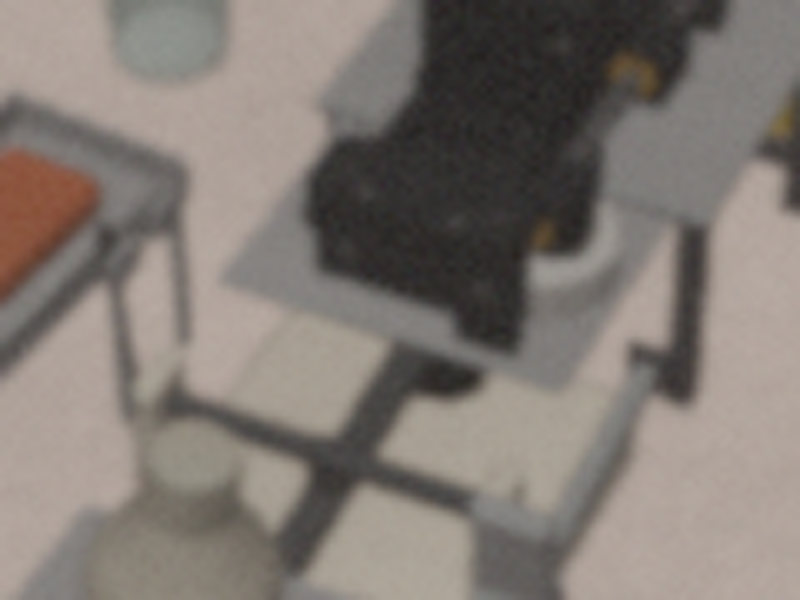

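Descend to z≈0.165 first, then look.

```bash
python3 -m jog '[[0,0,0.02,0,0.5],[0,0,0.03,0,0.5],[0,0,0.025,0,0.5],[0,0,0.008,0,0.5],[0,0,0,0,0.5]]'
python3 -c "
from h import *
from fit import W,p
go(W(p,[[-.098,.041,.13]])[0])
snap('side','s16.png',(230,150,330,225))
snap('top','t16.png',(210,160,330,250))
"
```

```text
clock: 19.4
tool_pos: [0.47, 0.0421, 0.1644]
eef_rot: [0.741, -0.672, -0.001, 0.001]
contact_force: [-0.4, -0.4, 1.4]
opening: 0.499
t 19.4 pos [0.47   0.0421 0.1644] F [-0.4 -0.4  1.4] open 0.499 xaxis ang -84.37
to [0.47056937 0.04379693 0.13      ] tool shift [-0.0016 -0.0008  0.0344]
s16.png scale 8.0
t16.png scale 6.666666666666667
```

View pics/s16.png

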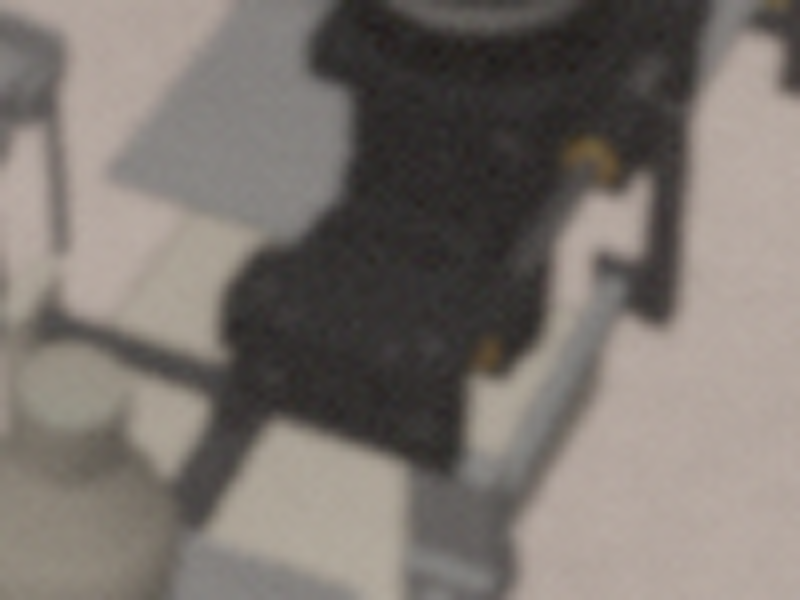

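View pics/t16.png

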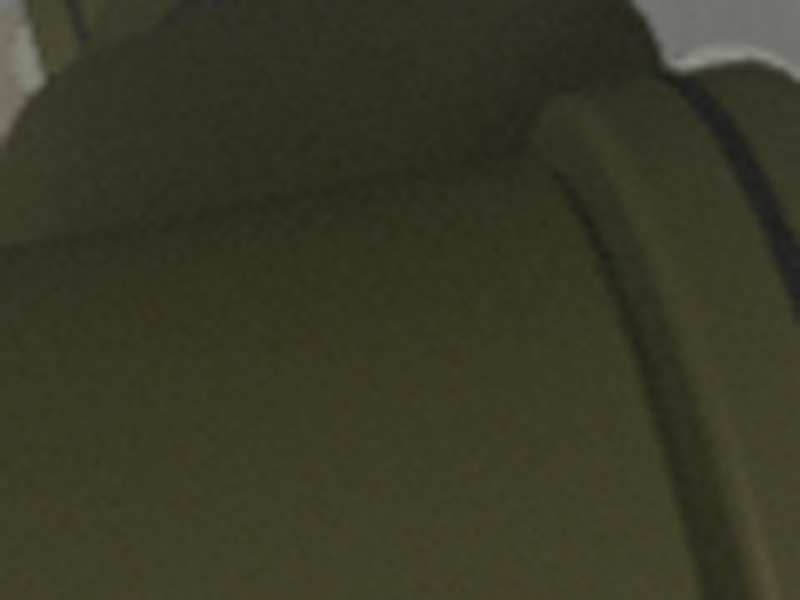

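```bash
python3 -c "
from h import *
u=np.array([-.101,.995,0]); v=np.array([.995,.101,0])
t=np.array([.47,.0421,.1644])
P=[t+a*u+b*v+[0,0,z] for z in (0,-.018,-.034) for a in (.022,.038) for b in (-.009,.009)]
print(((proj('side',P)-[230,150])*8).round(0))"
```

```text
[[458. 452.]
 [402. 433.]
 [435. 488.]
 [378. 469.]
 [457. 495.]
 [401. 476.]
 [434. 531.]
 [378. 512.]
 [456. 532.]
 [401. 513.]
 [433. 568.]
 [378. 549.]]
```

```bash
python3 -m jog '[[0,0,0.015,0,0.5],[0,0,0.015,0,0.5],[0,0,0.005,0,0.5],[0,0,0,0,0.6],[0,0,0,0,0.68],[0,0,0,0,0.68],[0,0,0,0,0.68]]'
python3 -c "
from h import *
go((.47,.042,.13))
snap('side','s17.png',(230,150,330,225))
"
```

```text
clock: 20.2
tool_pos: [0.4707, 0.0432, 0.1308]
eef_rot: [0.742, -0.671, 0.0, -0.0]
contact_force: [0.6, -0.5, 0.2]
opening: 0.321
t 20.2 pos [0.4707 0.0432 0.1308] F [ 0.6 -0.5  0.2] open 0.321 xaxis ang -84.28
to (0.47, 0.042, 0.13) tool shift [0.0011 0.0009 0.0008]
s17.png scale 8.0
```

View pics/s17.png

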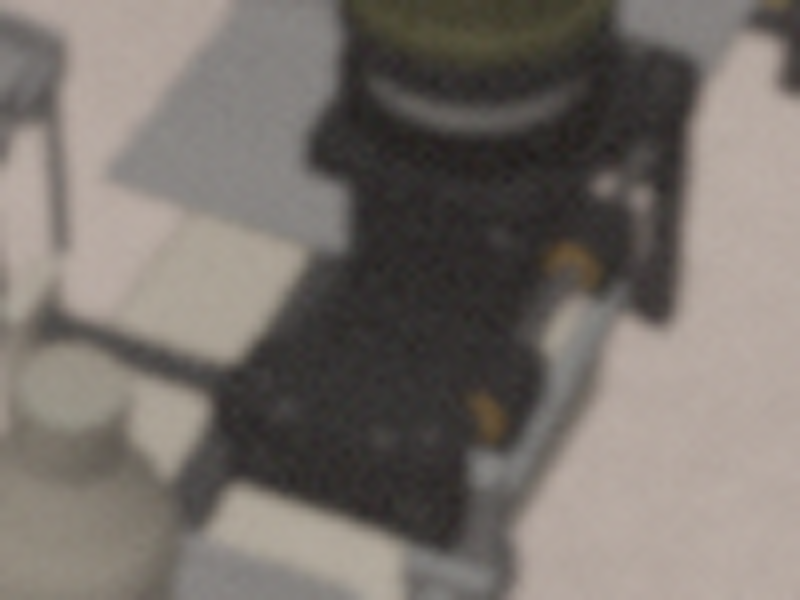

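```bash
python3 -m jog '[[0.005,0,0,0,0.68],[0.005,0,0,0,0.68],[0.004,0,0,0,0.68],[0.004,0,0,0,0.68],[0.004,0,0,0,0.68],[0.004,0,0,0,0.68],[0.004,0,0,0,0.68],[0.004,0,0,0,0.68],[0.004,0,0,0,0.68],[0.003,0,0,0,0.68],[0.001,0,0,0,0.68]]'
python3 -m jog '[[-0.003,0,0,0,0.66],[-0.003,0,0,0,0.6],[0,0,0,0,0.6],[0,0,0,0,0.6],[0,0,0,0,0.6],[0,0,0,0,0.6],[0,0,0,0,0.6],[0,0,0,0,0.6],[0,0,0,0,0.6],[0,0,0,0,0.6],[0,0,0,0,0.6],[0,0,0,0,0.6]]'
python3 -c "
from h import *
from fit import p
s=r.get_state();d=s['tool_pos'][:2]-p[:2]; print(-np.sin(p[2])*d[0]+np.cos(p[2])*d[1])
snap('side','s18.png',(190,110,350,230))
snap('top','t18.png',(200,110,360,230))
"
```

```text
clock: 21.35
tool_pos: [0.4746, 0.0009, 0.1302]
eef_rot: [0.741, -0.671, 0.0, 0.0]
contact_force: [-0.5, 0.5, -0.6]
opening: 0.317
clock: 22.55
tool_pos: [0.4739, 0.0074, 0.1302]
eef_rot: [0.742, -0.671, 0.0, 0.0]
contact_force: [-0.2, -0.2, -0.4]
opening: 0.404
0.0044021613188546934
s18.png scale 5.0
t18.png scale 5.0
```

View pics/s18.png

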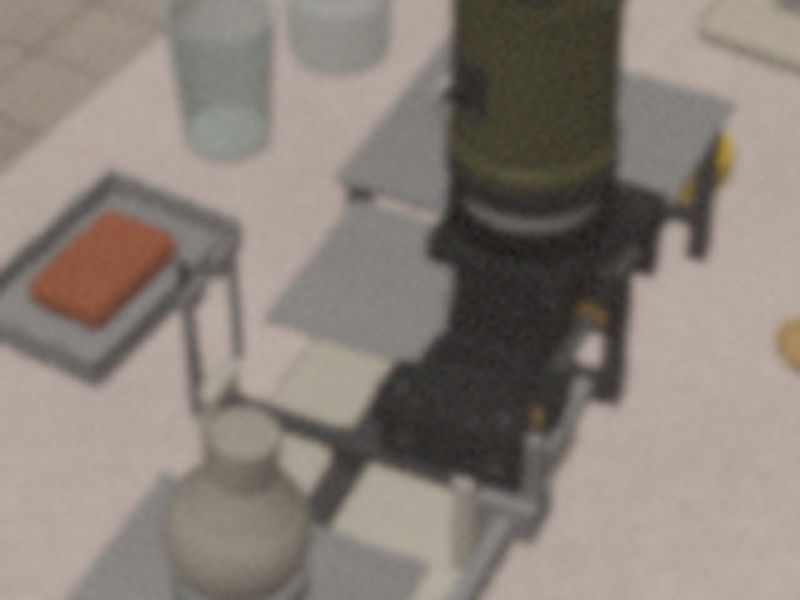

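View pics/t18.png

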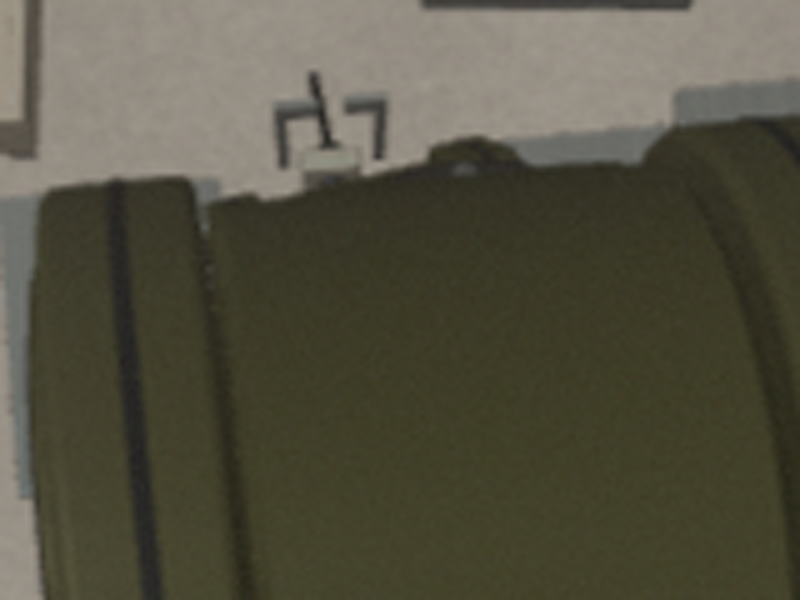

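```bash
python3 -m jog '[[0,0,0,0,0.6],[0,0,0,0,0.6],[0,0,0,0,0.6],[0,0,0,0,0.6],[0,0,0,0,0.6]]'
python3 -c "
from h import *
a=snap('top','t19.png',(245,115,285,145)); 
crop(cv2.imread('pics/top0.png'),'t0p.png',(245,115,285,145)); crop(cv2.imread('pics/top14f.png'),'t14p.png',(245,115,285,145))
ims=[cv2.resize(cv2.imread('pics/'+n),(266,200)) for n in('t0p.png','t19.png','t14p.png')]
cv2.imwrite('pics/ptr.png',np.hstack(ims))
"
```

```text
clock: 23.15
tool_pos: [0.4739, 0.0073, 0.1302]
eef_rot: [0.742, -0.671, 0.0, 0.0]
contact_force: [-0.4, -0.2, -0.7]
opening: 0.399
t19.png scale 20.0
t0p.png scale 20.0
t14p.png scale 20.0
```

View pics/ptr.png

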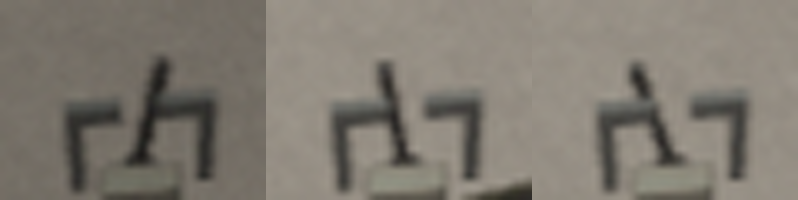

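```bash
python3 -m jog '[[0,0,0,0,0.68],[0.003,0,0,0,0.68],[0.004,0,0,0,0.68],[0.003,0,0,0,0.68],[0.003,0,0,0,0.68],[0.003,0,0,0,0.68],[0.002,0,0,0,0.68],[0,0,0,0,0.68]]'
python3 -m jog '[[-0.003,0,0,0,0.66],[-0.003,0,0,0,0.6],[0,0,0,0,0.6],[0,0,0,0,0.6],[0,0,0,0,0.6],[0,0,0,0,0.6],[0,0,0,0,0.6],[0,0,0,0,0.6],[0,0,0,0,0.6],[0,0,0,0,0.6],[0,0,0,0,0.6],[0,0,0,0,0.6],[0,0,0,0,0.6],[0,0,0,0,0.6],[0,0,0,0,0.6],[0,0,0,0,0.6]]'
python3 -c "
from h import *
a=snap('top','t20.png',(245,115,285,145)); snap('side','s20.png',(190,110,350,230))
ims=[cv2.resize(cv2.imread('pics/'+n),(266,200)) for n in('t0p.png','t20.png','t14p.png')]
cv2.imwrite('pics/ptr2.png',np.hstack(ims))
"
```

```text
clock: 24.0
tool_pos: [0.4757, -0.0111, 0.1302]
eef_rot: [0.741, -0.671, 0.0, 0.0]
contact_force: [0.4, -0.6, 0.3]
opening: 0.318
clock: 25.6
tool_pos: [0.4751, -0.0046, 0.1302]
eef_rot: [0.742, -0.671, 0.0, 0.0]
contact_force: [0.2, 0.6, 0.5]
opening: 0.402
t20.png scale 20.0
s20.png scale 5.0
```

View pics/ptr2.png

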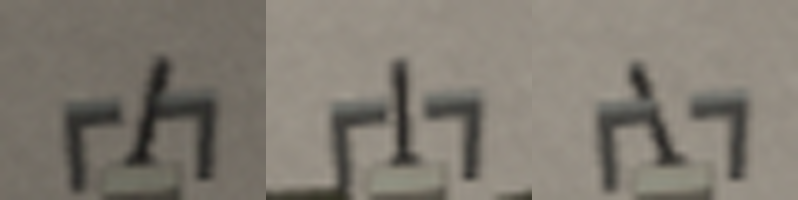

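View pics/s20.png

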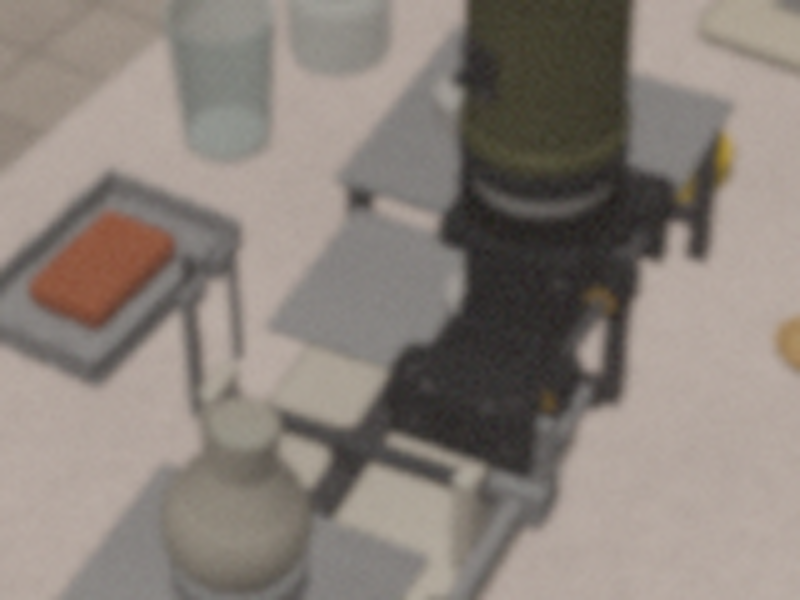

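```bash
python3 -m jog '[[0,0,-0.005,0,0.6],[0,0,-0.01,0,0.6],[0,0,-0.015,0,0.6],[0,0,-0.02,0,0.6],[0,0,-0.03,0,0.6],[0,0,-0.03,0,0.6],[0.03,0.02,0,0,0.6],[0.04,0.03,0,0,0.6],[0.04,0.03,0,0,0.6],[0.04,0.03,0,0,0.6],[0.04,0,0,0,0.6],[0.04,0,0,0,0.6],[0.04,0,0,0,0.6],[0.04,0,0,0,0.6],[0,0,0,0,0.6],[0,0,0,0,0.6],[0,0,0,0,0.6],[0,0,0,0,0.6],[0,0,0,0,0.6],[0,0,0,0,0.6]]'
python3 -c "
from h import *
a=snap('top','t21.png',(180,110,440,305)); b=snap('side','s21.png',(180,90,380,240)); crop(a,'t21p.png',(245,115,285,145))
ims=[cv2.resize(cv2.imread('pics/'+n),(266,200)) for n in('t0p.png','t21p.png','t14p.png')]
cv2.imwrite('pics/ptr3.png',np.hstack(ims))
go((.4,-.3,.25))
"
```

```text
clock: 27.7
tool_pos: [0.3968, -0.3232, 0.2404]
eef_rot: [0.742, -0.67, -0.0, -0.0]
contact_force: [0.2, -0.2, 0.3]
opening: 0.403
t21.png scale 3.076923076923077
s21.png scale 4.0
t21p.png scale 20.0
t 27.8 pos [ 0.3967 -0.3236  0.2403] F [ 0.5 -1.1 -0.3] open 0.398 xaxis ang -84.24
to (0.4, -0.3, 0.25) tool shift [-0.0232 -0.0057 -0.0097]
```

View pics/ptr3.png

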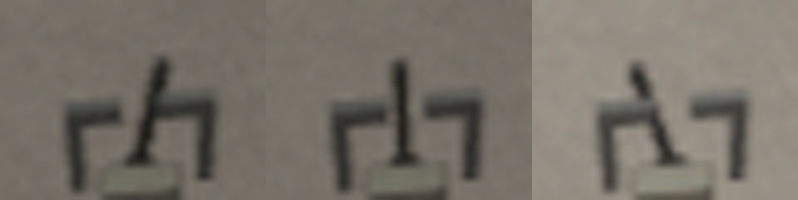

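View pics/s21.png

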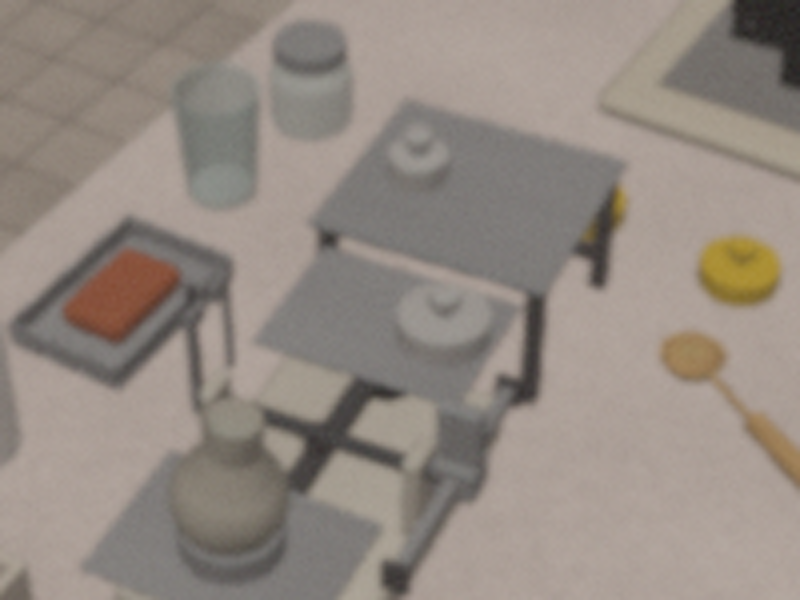

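View pics/t21.png

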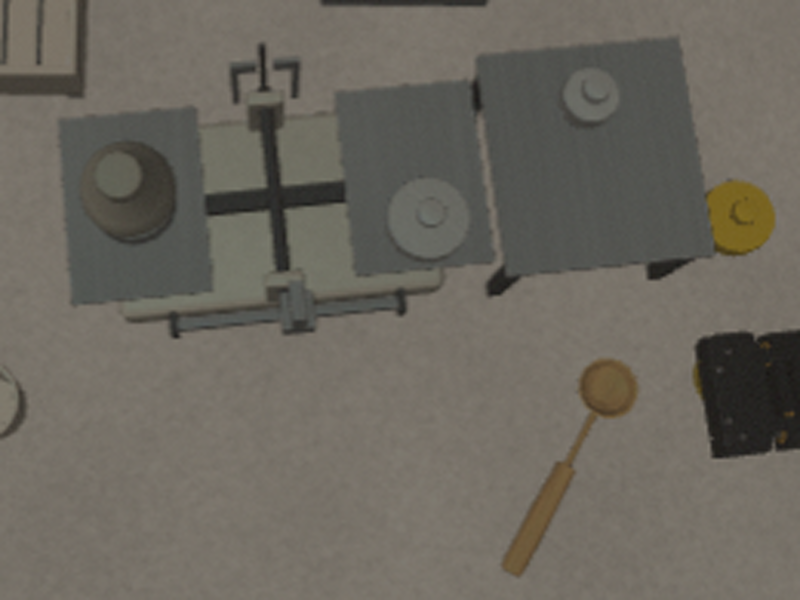

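```bash
python3 -c "
from h import *
from fit import p
q=plane('top',np.array([[428,217]])/3.0769+[180,110],.12)[0]
d=q[:2]-p[:2]; c,s=np.cos(p[2]),np.sin(p[2]); print('pan frame',(c*d[0]+s*d[1]).round(4),(-s*d[0]+c*d[1]+.11).round(4))
r.finish_job()"
```

```text
pan frame -0.0373 -0.004
the job is handed in; nothing more can be done
```

I finished the weighing and handed the job in at about 28 s of the 72 s allowed. No verdict came back, so what follows rests on my own checks.

**What I did**
- I gripped the soap by its neck and lifted it out of its cup. I lowered it into the left ring until that pan reached its lower stop, then let go.
- With the fingers loosely around the wide weight's knob, I slid it off the shelf and onto the right pan at constant height.
- I pushed the poise right in two steps. After the first the beam still sat at about -0.06 rad, and after the second it was level.

**Last checks, with the arm clear of everything**
- **Beam:** the pointer sits in the middle of the notch, about 0 rad by comparison with its positions at both stops. It read the same before and after the arm withdrew.
- **Soap:** it stands upright in the ring.
- **Wide weight:** in the pan's frame it is at about x -37 mm and y -4 mm, wholly on the pan.
- **Bystanders:** the narrower weight and the spoon look unmoved. Only the edge of the empty cup shows in the last pictures, and I did not measure its position; nothing came near it.

**One disagreement:** in the far area the side camera read heights several millimetres lower than the stated dimensions, so I used the top camera and the known heights there.

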